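# Clear the label-proof bench and set the straightedge

## Task

Set up the label-proof bench for scanning: sort every print block on the board and the mat into the two trays, each into the tray whose sign has the same shape as the white tag on the block (round = passed, bar = rejected), in one layer on the tray's floor, and tilt the reference screen up to 60 degrees from flat (at any time). Only when all the blocks are away, lay the straightedge flat on the mat with one long side flush along the whole near edge of the proof board, roughly centred on it, as the scanner's guide, and last of all stand the hand scanner upright on the middle of the board. Leave the other things on the bench where they are.

Things in the scene. Friction and masses are not known exactly. Their poses are not given: they have to be found in the camera images.
- board: proof board, a grey plate 140 x 240 x 8 mm (own x, y, z) carrying a sheet of cream labels, fixed to the green cutting mat; origin at the centre of its underside, on the mat's top (3 mm above the table). Its near edge, the long edge facing the robot, is its own -x side, 70 mm from the origin; own y runs along that edge.
- straightedge: loose aluminium straightedge, 240 mm long (own x), 50 mm wide (own y), 8 mm thick, 300 g, either long side may be laid to the board; starts lying on the mat to the robot's right; origin at the centre of its underside. Along its middle stands a black hand grip 100 mm long, 16 mm wide, its top 42 mm above the underside.
- end_a (a point): middle of the straightedge's end at its own +x (120 mm from its centre, 4 mm above its underside)
- end_b (a point): middle of the straightedge's end at its own -x (120 mm from its centre, 4 mm above its underside)
- scanner: loose hand scanner, 250 g: black body 100 x 62 mm (own x, y), 25 mm high, with a grey hand grip on its middle, 60 mm long (own x), 36 mm wide (own y), its top 60 mm above the underside; origin at the centre of its underside. Starts on the mat to the right of the board.
- tray_round: shallow open grey tray fixed on the cutting mat, outside 140 x 220 mm (own x, y), walls 5 mm thick and 16 mm high, inner floor 130 x 210 mm, 3 mm above its origin (centre of its underside, which lies on the mat, 3 mm above the table). On a black ledge outside its +y end (80 x 35 mm, 16 mm high) lies its white sign: a ROUND disc of 26 mm. Passed blocks go in here.
- tray_bar: shallow open grey tray fixed on the cutting mat, outside 140 x 220 mm (own x, y), walls 5 mm thick and 16 mm high, inner floor 130 x 210 mm, 3 mm above its origin (centre of its underside, which lies on the mat, 3 mm above the table). On a black ledge outside its +y end (80 x 35 mm, 16 mm high) lies its white sign: a BAR 60 x 8 mm. Rejected blocks go in here.
- screen (a joint): tilt of the reference screen, rad: 0 lying flat, growing as its top edge is raised (1.57 upright, stop at 1.9). A stiff friction hinge (about 0.6 N m besides the weight of 400 g) keeps it where it is left.
- screen_hinge (a point): middle of the screen's hinge line, 27 mm above the foot's underside; the screen (black, 170 mm wide, 12 mm thick, 137 mm high from the hinge) turns about this point's own y axis; laid flat it points along this point's own +x, away from the robot.
- screen_bar (a point): middle of the round steel carrying bar, 10 mm thick, 120 mm long, that runs along the screen's top edge parallel to the hinge, 175 mm from the hinge line; between the two arms that hold it (at 55 mm either side) there is a 33 mm clear gap down to the screen's edge.
- block_a: mounted print block, 50 x 32 x 28 mm (x, y, z of its own frame), 110 g, grey metal base with black rubber top; origin at its centre. On its top face (own +z) lies a flat white tag, 1 mm: a ROUND disc of 24 mm, so it belongs in the tray with the round sign. Starts on the cutting mat; may be absent.
- block_b: mounted print block, 50 x 32 x 28 mm (x, y, z of its own frame), 110 g, grey metal base with black rubber top; origin at its centre. On its top face (own +z) lies a flat white tag, 1 mm: a ROUND disc of 24 mm, so it belongs in the tray with the round sign. Starts on the cutting mat; may be absent.
- block_c: mounted print block, 50 x 32 x 28 mm (x, y, z of its own frame), 110 g, grey metal base with black rubber top; origin at its centre. On its top face (own +z) lies a flat white tag, 1 mm: a narrow BAR 42 x 7 mm along its length, so it belongs in the tray with the bar sign. Starts on the cutting mat; may be absent.
- block_d: mounted print block, 50 x 32 x 28 mm (x, y, z of its own frame), 110 g, grey metal base with black rubber top; origin at its centre. On its top face (own +z) lies a flat white tag, 1 mm: a ROUND disc of 24 mm, so it belongs in the tray with the round sign. Starts lying on the proof board; may be absent.
- block_e: mounted print block, 50 x 32 x 28 mm (x, y, z of its own frame), 110 g, grey metal base with black rubber top; origin at its centre. On its top face (own +z) lies a flat white tag, 1 mm: a narrow BAR 42 x 7 mm along its length, so it belongs in the tray with the bar sign. Starts lying on the proof board; may be absent.
- block_f: mounted print block, 50 x 32 x 28 mm (x, y, z of its own frame), 110 g, grey metal base with black rubber top; origin at its centre. On its top face (own +z) lies a flat white tag, 1 mm: a narrow BAR 42 x 7 mm along its length, so it belongs in the tray with the bar sign. Starts lying on the proof board; may be absent.
- loupe: bystander: black loupe, a cylinder 36 mm wide, 35 mm high; origin at the centre of its underside
- tape: bystander: roll of tape 60 mm wide, 20 mm high, lying flat; origin at the centre of its underside
- ink_jar: bystander: jar 70 mm wide, 90 mm high; origin at the centre of its underside
- marker: bystander: marker pen lying down, 120 mm long, 14 mm thick; origin at its middle, underneath
Mind the look-alikes: they are no part of the job. What is shaped like the block_e but green is not meant.

How it is judged:
By the outcome, as a careful person would: the job done as asked, in the order asked, and still so for the second after the job is handed in, with the robot touching nothing.
Of block_a, block_b, block_c, block_d, block_e, block_f only 4 to 6 are there at a start; the rules pass over those that are not, and their reading is None.
At some moment in a run one of block_a, block_b, block_c, block_d, block_e, block_f, straightedge may be knocked a few centimetres aside while the robot is not near it.
Once in a run the grip may slacken for a moment while it holds something.
It also fails if it takes over 210 s, if anything falls off the work surface, if the arm or the gripper's body presses on something with over 40 N, if the wrist force passes 120 N, or if a joint passes its speed limit or range.

## Robot

A 6-joint arm with a two-finger parallel gripper is mounted at the origin on the work surface. World frame = base frame: x ahead of the robot, y to its left, z up, the work surface at z = 0. Lengths are in mm, angles in rad, forces in N, time in s.
With the tool pointing down it reaches from about 300 to 775 mm from the base axis. Payload 14.6 kg.
Tool frame: the origin (TCP) lies between the finger pads; the fingertips stand 8 mm ahead of it and the grasp point (between the pads) lies 11 mm behind it; y points along the fingers, x is the direction in which the jaws open and shut, and the axes are right-handed (so a half turn about y gives the same grasp; the last joint's range is limited). The gripper opens to 94 mm and grips with 3 to 60 N. Pads are 16 mm wide; open, the fingers measure 119 mm over their backs; the gripper's body (75 mm by 177 mm) begins 78 mm behind the grasp point.
Start: joints at [-0.067, 0.3, 1.521, -0, 1.321, -0.067], TCP at [549.99, -0.002, 213.446] pointing down, gripper open.
Joint ranges: [-3.03, 3.03], [-0.79, 2.21], [0.23, 2.52], [-1.04, 4.18], [0, 3.07], [-2.55, 2.55]. Speed limits (rad/s): [2.22, 2.22, 2.57, 3.14, 3.14, 3.14].

## Interface

Orientations are given as [roll, pitch, yaw] about the fixed x, y, z axes, in that order (R = Rz(yaw) Ry(pitch) Rx(roll)).
In Python, from cell import read_state, imaging, order gives the robot as it stands. The module is installed in compiled form; this text tells all that it offers.
- The arm moves only by the shell command python3 -m handwheel 'ROWS' [FORCE]. ROWS is JSON, a list that holds one entry, the list of rows, each a list of 7 numbers: the shift along the tool's x, y, z in mm, then the turn, a rotation vector about the tool's x, y, z in degrees, then the opening, from -1 (shut) to 1 (fully open), so that 0 is half open. A call has 1 to 5 rows; each row is the pose to reach, as a shift and turn from the pose measured when the call began, along the tool's axes at that moment; what a row does not reach only later rows make up. A row lasts 1/12 s, in which the tool goes at most 41.7 mm and 7.16 degrees, less where a joint would pass 70% of its speed; a pose out of reach is approached as far as the arm can. A call with a gripper value outside its range is refused whole. The fingers move at their own pace and stop on an object; FORCE is the grip in N (left out, the last holds). Time passes only in rows, so rows that repeat a pose let the fingers close. It gives the time, the measured TCP pose, the force and the opening at its end, in the units of the state.
- read_state(): the state, without advancing time (a new reading comes with each control period).
- imaging.camera(name): name is "scene" or "side" or "wrist"; returns (picture, depth): 384x512x3 uint8, red, green, blue; 384x512 float32, mm along the optical axis (not along the pixel's ray), 0 where there is no reading.
- imaging.get_calibration(name): a dict with "mtx" (3x3 intrinsics, pixels), "world_from_camera" (4x4, takes a point from camera to world coordinates); the wrist camera has in their place "hand_eye" (4x4, takes a point from camera to tool coordinates, whose origin is the TCP and whose axes are the tool frame's). Camera axes: x right, y down, z forward; pixel columns grow to the right and rows downward; lengths in mm; the calibration is good to about 2 mm. A picture is of the moment at which its call begins: read the wrist's pose just before it. get_calibration takes no time and is no camera call.
- order.sign_off(): hands the job in, once; it reports no verdict.
The state is a dict: "clock": time; "joints": joint angles; "qd": joint speeds; "effort": joint torques, N m; "eef_pos": TCP position; "eef_rot": TCP orientation; "wrist_force": force on the tool from outside, world axes, zero at the start; "moment": the same for the moment, N m; "finger_gap": finger opening in mm.
Only numpy, scipy, OpenCV 4.12 (cv2) and the standard library are available. Lean on these libraries where they do the work, as an engineer would, in place of code of your own. Each camera call takes 0.05 s, during which the arm holds its last target.

## Working session

There is one attempt and no reset: what is moved stays moved. The work goes in short steps, Python scripts to look and compute and a shell command to move; the robot and the scene stay as the last step left them, time stands still between calls to the robot, and variables do not carry over. Pictures are saved under pics/ and viewed, and the job is handed in when it is done.

```bash
mkdir -p pics; ls; cat > h.py <<'E'
import numpy as np,cv2
from cell import read_state, imaging, order
from scipy.spatial.transform import Rotation as R
def shot(name,fn=None):
    s=read_state(); im,d=imaging.camera(name)
    if fn: cv2.imwrite('pics/'+fn,im[:,:,::-1])
    return s,im,d
def cam(name,s=None):
    c=imaging.get_calibration(name);K=np.array(c['mtx'])
    if name=='wrist':
        T=np.eye(4);T[:3,:3]=R.from_euler('xyz',s['eef_rot']).as_matrix();T[:3,3]=s['eef_pos']
        return K,T@np.array(c['hand_eye'])
    return K,np.array(c['world_from_camera'])
def ray(K,T,u,v,z):
    d=T[:3,:3]@np.linalg.solve(K,[u,v,1.]);o=T[:3,3]
    return o+d*(z-o[2])/d[2]
def pts(K,T,d):
    v,u=np.mgrid[:d.shape[0],:d.shape[1]]
    P=np.stack([(u-K[0,2])/K[0,0]*d,(v-K[1,2])/K[1,1]*d,d],-1)
    return P@T[:3,:3].T+T[:3,3]
E
python3 - <<'E'
from h import *
s=read_state();print(s)
for n in ['scene','side','wrist']:
    s,im,d=shot(n,n+'0.png');print(n,cam(n,s))
E
```

```text
pics
{'clock': 0.0, 'joints': array([-6.66026069e-02,  3.00473456e-01,  1.52154517e+00,  9.79693910e-06,
        1.32067686e+00, -6.66167016e-02]), 'qd': array([-6.04669031e-04, -7.73280459e-04,  6.82163443e-04, -1.54916316e-03,
        3.90211762e-05,  8.02153847e-05]), 'effort': array([-1.53750298e-03, -5.31805658e+01, -3.52735734e+01,  7.07558286e-02,
        2.43994006e-02, -4.79655944e-05]), 'eef_pos': array([5.49767110e+02, 1.36653345e-02, 2.12900217e+02]), 'eef_rot': array([-1.57071345e+00,  1.09975280e-03,  1.17101406e-05]), 'wrist_force': array([-0.15531346, -0.11851363, -0.1521004 ]), 'moment': array([-0.00285831,  0.03867422,  0.02450365]), 'finger_gap': 94.26953216525453}
scene (array([[473.88324154,   0.        , 250.75399245],
       [  0.        , 473.88324154, 191.82506411],
       [  0.        ,   0.        ,   1.        ]]), array([[ 4.87959385e-01,  5.94765284e-01, -6.38866101e-01,
         1.31837464e+03],
       [ 8.72861021e-01, -3.35044160e-01,  3.54766189e-01,
        -5.02108648e+02],
       [-3.04574300e-03, -7.30752809e-01, -6.82635376e-01,
         9.32604
[... 403 characters left out ...]
       -7.70404969e+02],
       [-1.03121563e-02, -8.51935015e-01, -5.23545977e-01,
         5.93925990e+02],
       [ 0.00000000e+00,  0.00000000e+00,  0.00000000e+00,
         1.00000000e+00]]))
wrist (array([[343.59601011,   0.        , 258.7153692 ],
       [  0.        , 343.59601011, 193.97798665],
       [  0.        ,   0.        ,   1.        ]]), array([[ 9.99999478e-01,  3.02057825e-04, -9.75587887e-04,
         5.49523481e+02],
       [ 5.50506059e-05, -9.69814893e-01, -2.43842306e-01,
         7.12573264e+01],
       [-1.01979414e-03,  2.43842125e-01, -9.69814404e-01,
         3.85541532e+02],
       [ 0.00000000e+00,  0.00000000e+00,  0.00000000e+00,
         1.00000000e+00]]))
```

View pics/scene0.png

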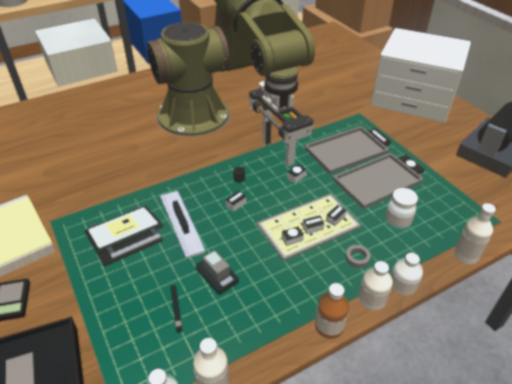

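View pics/side0.png

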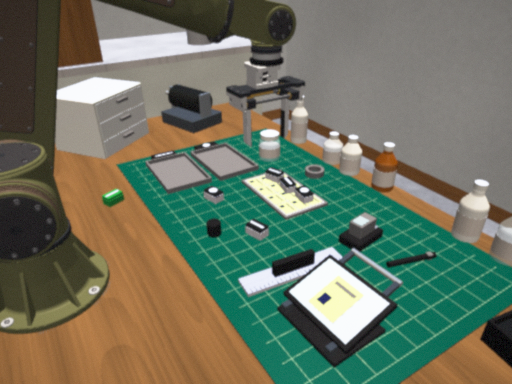

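View pics/wrist0.png

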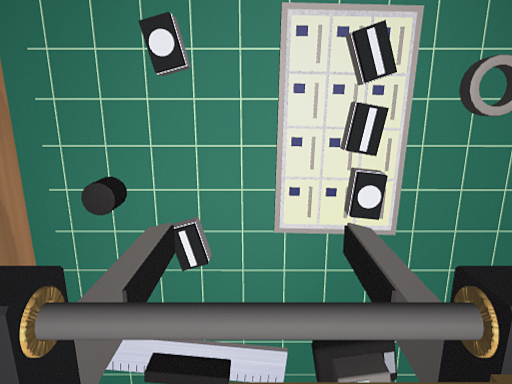

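```bash
cat >> h.py <<'E'
def blobs(name,s,im,d,lo=15,hi=120,amin=60,show=True):
    K,T=cam(name,s);P=pts(K,T,d);z=P[...,2]
    m=((z>lo)&(z<hi)&(d>0)&(P[...,0]>200)&(P[...,0]<900)&(abs(P[...,1])<550)).astype(np.uint8)
    n,L,st,c=cv2.connectedComponentsWithStats(m,connectivity=4);out=[]
    for i in range(1,n):
        if st[i,4]<amin: continue
        q=P[L==i];zt=np.percentile(q[:,2],90);t=q[abs(q[:,2]-zt)<4]
        if len(t)<10: continue
        r=cv2.minAreaRect(t[:,:2].astype(np.float32))
        col=np.median(im[L==i],axis=0)
        print(name,'px',c[i].round(),'n',st[i,4],'zt %.0f'%zt,'ctr',np.round(r[0],1),'size',np.round(r[1],1),'ang %.1f'%r[2],'col',col)
        out.append((c[i],zt,r))
    return out
E
python3 - <<'E'
from h import *
for n in ['scene','side','wrist']:
    s,im,d=shot(n); blobs(n,s,im,d)
E
```

```text
scene px [361. 143.] n 495 zt 22 ctr [429.8 351.7] size [255.4 145.6] ang 87.6 col [107. 115. 106.]
scene px [396. 193.] n 1589 zt 93 ctr [739.7 270.8] size [61.2 60.1] ang 78.9 col [145. 140. 131.]
scene px [296. 171.] n 191 zt 34 ctr [457.6 130. ] size [32.9 51.1] ang 17.4 col [110. 113. 109.]
scene px [239. 172.] n 147 zt 40 ctr [380.5 -21.8] size [32.  35.9] ang 61.3 col [47. 54. 48.]
scene px [235. 199.] n 226 zt 33 ctr [471.  -80.6] size [33.6 50.9] ang 16.6 col [102.5 107.  104. ]
scene px [180. 216.] n 263 zt 47 ctr [ 464.4 -242.2] size [ 16.4 102.8] ang 83.4 col [67. 71. 72.]
scene px [335. 215.] n 284 zt 41 ctr [659.  119.6] size [30.7 50. ] ang 19.2 col [126. 125. 118.]
scene px [124. 231.] n 2251 zt 83 ctr [ 533.1 -383.1] size [ 47.2 142.8] ang 2.9 col [196. 203. 164.]
scene px [313. 224.] n 306 zt 42 ctr [657.5  49.5] size [48.3 31.5] ang 79.7 col [134.5 135.5 126. ]
scene px [463. 233.] n 105 zt 115 ctr [895.1 329.5] size [ 8.3 16.8] ang 10.3 col [102. 107.  94.]
scene px [292. 235.] n 324 zt 41 ctr [663.4 -19.1] size [49.2 33.1] ang 82.4 col [140. 140. 128.]
scene px [
[... 2604 characters left out ...]
18.1 col [40. 41. 42.]
wrist px [486.  86.] n 1443 zt 25 ctr [782.2  91.9] size [44.8 59.5] ang 10.4 col [149. 141. 139.]
wrist px [363. 128.] n 1875 zt 41 ctr [656.4  50.8] size [47.9 30.7] ang 80.0 col [41. 42. 43.]
wrist px [365. 193.] n 1773 zt 41 ctr [663.  -17.5] size [48.4 31. ] ang 83.7 col [62. 59. 58.]
wrist px [102. 196.] n 1190 zt 40 ctr [381.2 -20.6] size [35.3 34.8] ang 3.3 col [47. 45. 45.]
wrist px [190. 245.] n 1329 zt 33 ctr [470.6 -78.4] size [31.  48.7] ang 13.9 col [41. 42. 44.]
wrist px [354. 360.] n 3383 zt 63 ctr [ 667.3 -219.6] size [16.5 61.8] ang 88.3 col [45. 44. 44.]
wrist px [186. 369.] n 2292 zt 46 ctr [ 463.4 -239.7] size [18.1 99.4] ang 84.2 col [24. 23. 23.]
```

```bash
python3 -m handwheel '[[[0,-40,0,0,0,0,1],[0,-80,0,0,0,0,1],[0,-120,-40,0,0,0,1],[0,-160,-80,0,0,0,1],[0,-200,-100,0,0,0,1]]]'
```

```text
clock: 0.72
eef_pos: [549.4, -83.5, 387.7]
eef_rot: [-1.571, 0.001, 0.0]
wrist_force: [0.4, -0.6, -0.6]
finger_gap: 94.2
```

```bash
python3 - <<'E'
from h import *
s,im,d=shot('wrist','w1.png'); blobs('wrist',s,im,d,lo=8)
E
```

```text
wrist px [196.  11.] n 570 zt 34 ctr [458.4 122.4] size [30.2 28. ] ang 15.1 col [107.5 109.5 112.5]
wrist px [318.  71.] n 13393 zt 40 ctr [658.6  44.5] size [ 42.2 172.8] ang 0.7 col [228. 228. 216.]
wrist px [498.   9.] n 549 zt 52 ctr [881.7 119.7] size [ 3.8 22.8] ang 41.5 col [82. 77. 73.]
wrist px [425.  32.] n 1139 zt 25 ctr [789.7  93.4] size [59.3 58.3] ang 41.4 col [137. 139. 132.]
wrist px [493.  63.] n 1702 zt 80 ctr [874.3  47.6] size [12.9 47.9] ang 8.8 col [94. 90. 84.]
wrist px [148. 113.] n 589 zt 40 ctr [380.7 -20.7] size [34.9 34.5] ang 11.5 col [58. 58. 58.]
wrist px [490. 153.] n 1812 zt 95 ctr [886.7 -82.6] size [15.9 52.1] ang 9.8 col [91. 80. 68.]
wrist px [209. 151.] n 720 zt 33 ctr [470.2 -78.4] size [30.3 48.1] ang 16.0 col [ 86. 109. 111.]
wrist px [323. 245.] n 1741 zt 65 ctr [ 662.3 -235.4] size [48.  36.3] ang 9.2 col [56. 57. 57.]
wrist px [143. 228.] n 73 zt 13 ctr [ 356.7 -212.9] size [19.  21.5] ang 86.5 col [163. 171. 183.]
wrist px [226. 246.] n 2929 zt 46 ctr [ 462.7 -240. ] size [16.9 99.8] ang 84.3 col [189. 192. 210.]
wrist px [195. 291.] n 1571 zt 67 ctr [ 482.2 -307.4] size [55.  12.7] ang 5.4 col [42. 46. 46.]
wrist px [445. 297.] n 91 zt 25 ctr [ 876.9 -334.8] size [13.4  2.2] ang 39.7 col [99. 99. 88.]
wrist px [325. 299.] n 140 zt 18 ctr [ 669.  -339.4] size [11.1 44.7] ang 88.6 col [40. 87. 73.]
wrist px [211. 360.] n 3214 zt 80 ctr [ 513.2 -422.8] size [49.6 82.2] ang 36.1 col [232. 234. 194.]
```

View pics/w1.png

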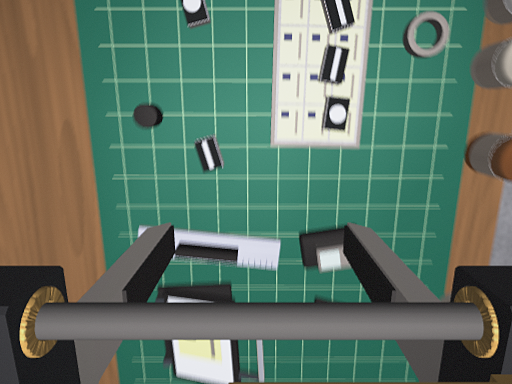

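```bash
cat > go.py <<'E'
import sys
from h import *
# usage: go.py x y z yaw_deg  -> shift and turn from the current pose, tool axes
s=read_state();x,y,z,yaw=map(float,sys.argv[1:5])
Rc=R.from_euler('xyz',s['eef_rot']);Rt=R.from_euler('xyz',[-90,0,yaw],degrees=True)
print('t %.2f'%s['clock'],np.round(s['eef_pos'],1),np.round(np.degrees(s['eef_rot']),1),'gap %.1f'%s['finger_gap'],'j6 %.2f'%s['joints'][5])
print(' shift',np.round(Rc.inv().apply(np.array([x,y,z])-s['eef_pos']),1),'turn',np.round((Rc.inv()*Rt).as_rotvec(degrees=True),1))
E
python3 -m handwheel '[[[-92,307,214,0,-15,0,1],[-92,307,214,0,-15,0,1],[-92,307,214,0,-15,0,1],[-92,307,214,0,-15,0,1],[-92,307,214,0,-15,0,1]]]'; python3 go.py 457 131 80 15
```

```text
clock: 1.18
eef_pos: [499.6, 34.3, 219.2]
eef_rot: [-1.575, -0.007, 0.259]
wrist_force: [1.6, 0.2, 0.1]
finger_gap: 94.2
t 1.18 [499.6  34.3 219.2] [-90.3  -0.4  14.9] gap 94.2 j6 -0.26
 shift [-17.3 138.6 105. ] turn [ 0.3 -0.1  0.4]
```

```bash
python3 -m handwheel '[[[-17,139,105,0,0,0,0.3],[-17,139,105,0,0,0,0.3],[-17,139,105,0,0,0,0.3],[-17,139,105,0,0,0,0.3],[-17,139,105,0,0,0,0.3]]]'; python3 - <<'E'
from h import *
s,im,d=shot('wrist','w2.png'); blobs('wrist',s,im,d,lo=8);print(s['eef_pos'])
E
python3 go.py 457 131 14 15
```

```text
clock: 1.6
eef_pos: [453.8, 132.8, 75.4]
eef_rot: [-1.575, -0.0, 0.261]
wrist_force: [-0.5, -0.6, -0.6]
finger_gap: 64.1
wrist px [278.  50.] n 3915 zt 21 ctr [425.7 255. ] size [ 58.1 140.6] ang 88.3 col [214. 204. 200.]
wrist px [429.  85.] n 2983 zt 21 ctr [561.3 253.5] size [83.9 72.8] ang 0.6 col [199. 189. 185.]
wrist px [262. 215.] n 3611 zt 33 ctr [455.9 132. ] size [30.1 48.6] ang 14.9 col [53. 55. 57.]
wrist px [462. 239.] n 5651 zt 14 ctr [607.1 145.5] size [52.7 74.4] ang 89.2 col [238. 237. 225.]
wrist px [182. 252.] n 1768 zt 117 ctr [419.2 128.1] size [ 9.7 21.3] ang 49.7 col [109. 113. 111.]
wrist px [335. 251.] n 1773 zt 117 ctr [485.5 146.1] size [21.2  9.7] ang 69.6 col [ 97. 110. 104.]
wrist px [361. 374.] n 202 zt 13 ctr [568.9  20.1] size [12.5 18. ] ang 28.1 col [184. 175. 172.]
[453.82269252 132.84291507  75.4099907 ]
t 1.65 [454.6 132.5  76.4] [-90.2  -0.   15. ] gap 62.0 j6 -0.05
 shift [ 1.8 62.4 -1.8] turn [ 0.2 -0.   0. ]
```

View pics/w2.png

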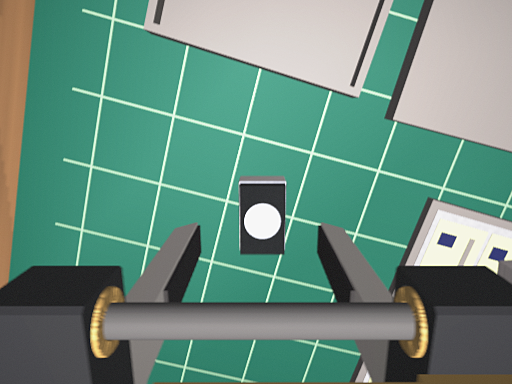

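The crop shows the round-tag block at px (262,215), lying between the fingers. It's the only round one on the mat. Candidates in scene0 were the blocks at (296,171), (235,199), (335,215), (313,224) and (292,235), and the green look-alike off the mat, which I ignore. I'll grip it now.

```bash
python3 -m handwheel '[[[1,31,-2,0,0,0,0.3],[1,62,-2,0,0,0,0.3],[1,62,-2,0,0,0,-0.6],[1,62,-2,0,0,0,-0.6],[1,62,-2,0,0,0,-0.6]]]' 30;python3 -m handwheel '[[[0,0,0,0,0,0,-0.6],[0,0,0,0,0,0,-0.6],[0,-25,0,0,0,0,-0.6],[0,-60,0,0,0,0,-0.6],[0,-95,0,0,0,0,-0.6]]]'; python3 go.py 431 270 110 0
```

```text
clock: 2.07
eef_pos: [457.4, 130.1, 15.7]
eef_rot: [-1.575, -0.002, 0.261]
wrist_force: [0.1, 0.5, 0.2]
finger_gap: 44.7
clock: 2.48
eef_pos: [456.6, 130.2, 112.1]
eef_rot: [-1.575, -0.001, 0.261]
wrist_force: [-0.8, -0.4, -0.9]
finger_gap: 31.7
t 2.48 [456.6 130.2 112.1] [-90.2  -0.1  15. ] gap 31.7 j6 -0.06
 shift [ 11.4   1.5 141.7] turn [ 0.2 15.   0.1]
```

```bash
python3 -m handwheel '[[[100,-30,40,0,15,0,-0.6],[140,-60,70,0,15,0,-0.6],[140,-60,70,0,15,0,-0.6],[140,-60,70,0,15,0,-0.6],[140,-60,70,0,15,0,-0.6]]]'; python3 - <<'E'
from h import *
s,im,d=shot('wrist','w3.png'); print(s['eef_pos'],s['finger_gap'])
K,T=cam('wrist',s);P=pts(K,T,d);m=((P[...,2]>12)&(P[...,2]<24)&(P[...,1]>180)).astype(np.uint8)*255
cv2.imwrite('pics/m3.png',m)
s,im,d=shot('scene','s3.png');cv2.imwrite('pics/s3c.png',cv2.resize(im[100:250,240:460,::-1],None,fx=3,fy=3))
E
```

```text
clock: 2.9
eef_pos: [577.6, 237.8, 175.8]
eef_rot: [-1.572, -0.009, 0.001]
wrist_force: [-0.9, -0.3, -0.9]
finger_gap: 31.7
[577.6341928  237.83367791 175.76170297] 31.719208442237356
```

View pics/w3.png

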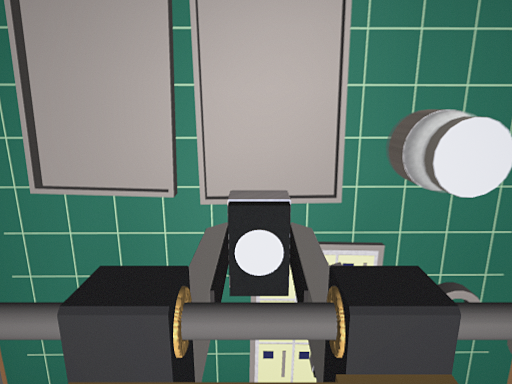

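View pics/s3c.png

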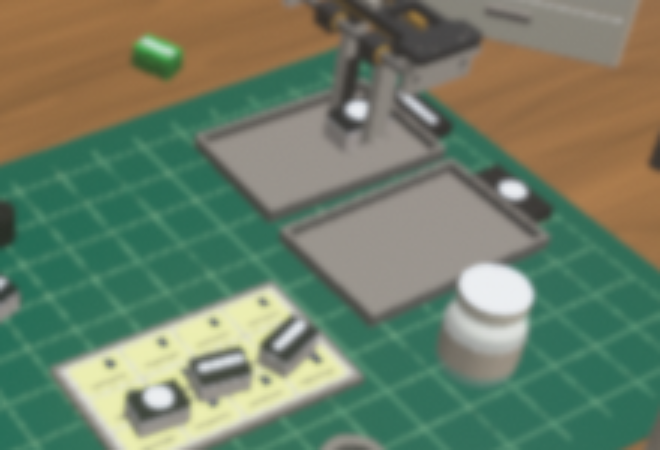

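```bash
python3 - <<'E'
from h import *
s=read_state();K,T=cam('wrist',s)
for p in [(203,203),(341,202),(193,0),(352,0),(32,192),(175,196),(6,0),(174,0)]: print(p,ray(K,T,*p,19).round(1))
K,T=cam('scene')
s2=[(197,142),(270,217),(444,146),(282,238),(372,322),(548,240),(450,160)]
for u,v in s2: print(u,v,ray(K,T,240+u/3,100+v/3,19).round(1))
E
python3 go.py 588 255 100 0
```

```text
(203, 203) [519.1 214.3  19. ]
(341, 202) [654.9 215.3  19. ]
(193, 0) [517.7 394.4  19. ]
(352, 0) [653.6 394.5  19. ]
(32, 192) [353.  225.5  19. ]
(175, 196) [492.  221.4  19. ]
(6, 0) [358.3 394.3  19. ]
(174, 0) [501.5 394.4  19. ]
197 142 [369.4 222.6  19. ]
270 217 [504.6 217.6  19. ]
444 146 [501.4 442.8  19. ]
282 238 [535.6 209.2  19. ]
372 322 [668.9 211.4  19. ]
548 240 [664.  431.1  19. ]
450 160 [522.4 432.4  19. ]
t 3.00 [573.9 234.6 172.1] [-90.2  -0.1   0. ] gap 31.4 j6 0.33
 shift [13.9 72.1 20.6] turn [0.2 0.  0.1]
```

```bash
python3 - <<'E'
from h import *
s,im,d=shot('wrist','w4.png'); print(s['eef_pos'],s['finger_gap'],abs(s['qd']).max())
K,T=cam('wrist',s);P=pts(K,T,d)
m=((P[...,2]>16)&(P[...,2]<26)&(P[...,1]>190)&(P[...,0]<680)).astype(np.uint8)
for y in [240,260,280,300,320,340,360]:
    q=P[(m>0)&(abs(P[...,1]-y)<1.2)]; x=np.sort(q[:,0]); 
    g=np.split(x,np.where(np.diff(x)>4)[0]+1); print(y,[(round(a[0],1),round(a[-1],1)) for a in g if len(a)>1])
for x in [400,450,560,580,620]:
    q=P[(m>0)&(abs(P[...,0]-x)<1.2)]; print(x,np.sort(q[:,1])[[0,-1]])
E
```

```text
[573.92403675 234.62444718 172.09395823] 31.41223518987108 0.0822101471555117
240 [(np.float64(355.7), np.float64(361.0)), (np.float64(490.2), np.float64(495.4)), (np.float64(521.2), np.float64(525.1)), (np.float64(655.4), np.float64(660.0))]
260 [(np.float64(356.5), np.float64(361.9)), (np.float64(491.5), np.float64(496.0)), (np.float64(521.0), np.float64(525.4)), (np.float64(655.1), np.float64(659.7))]
280 [(np.float64(356.5), np.float64(362.0)), (np.float64(492.0), np.float64(496.7)), (np.float64(520.0), np.float64(525.1)), (np.float64(654.9), np.float64(660.0))]
300 [(np.float64(357.6), np.float64(362.8)), (np.float64(492.4), np.float64(497.1)), (np.float64(519.7), np.float64(525.0)), (np.float64(655.0), np.float64(659.4))]
320 [(np.float64(357.8), np.float64(363.1)), (np.float64(492.4), np.float64(497.6)), (np.float64(519.9), np.float64(524.4)), (np.float64(654.2), np.float64(659.6))]
340 [(np.float64(358.0), np.float64(364.0)), (np.float64(493.9), np.float64(498.7)), (np.float64(519.8), np.float64(524.6)), (np.float64(654.2), np.float64(659.0))]
360 [(np.float64(358.6), np.float64(364.7)), (np.float64(494.2), np.float64(499.3)), (np.float64(519.7), np.float64(524.2)), (np.float64(654.0), np.float64(659.4))]
400 [227.61630073 232.14588018]
450 [225.36694282 230.8730872 ]Traceback (most recent call last):
  File "<stdin>", line 9, in <module>
IndexError: index 0 is out of bounds for axis 0 with size 0
```

```bash
python3 go.py 590 268 21 0; python3 -m handwheel '[[[16,40,33,0,0,0,-0.6],[16,80,33,0,0,0,-0.6],[16,115,33,0,0,0,-0.6],[16,145,33,0,0,0,-0.6],[16,151,33,0,0,0,-0.6]]]'; python3 go.py 590 268 19.5 0
```

```text
t 3.05 [573.1 233.8 171.4] [-90.2  -0.1  -0. ] gap 31.5 j6 0.33
 shift [ 16.8 150.3  34.8] turn [ 0.2 -0.   0.1]
clock: 3.47
eef_pos: [586.9, 264.6, 16.5]
eef_rot: [-1.577, 0.004, -0.001]
wrist_force: [-17.4, -4.1, 27.3]
finger_gap: 31.7
t 3.47 [586.9 264.6  16.5] [-90.4   0.2  -0.1] gap 31.7 j6 0.37
 shift [ 3.1 -3.1  3.4] turn [ 0.4 -0.1 -0.2]
```

```bash
python3 -m handwheel '[[[0,-2,0,0,0,0,-0.6],[0,-2,0,0,0,0,0.05],[0,-2,0,0,0,0,0.05],[0,-2,0,0,0,0,0.05],[0,-40,0,0,0,0,0.05]]]'; python3 go.py 470.5 -79.5 90 15
```

```text
clock: 3.88
eef_pos: [583.9, 263.3, 50.7]
eef_rot: [-1.581, 0.014, -0.001]
wrist_force: [-0.1, 0.8, -0.6]
finger_gap: 48.7
t 3.88 [583.9 263.3  50.7] [-90.6   0.8  -0.1] gap 48.7 j6 0.37
 shift [-113.5  -34.3 -343.3] turn [  0.5 -15.1  -0.9]
```

```bash
python3 -m handwheel '[[[0,-40,0,0,0,0,0.3],[-20,-60,-60,0,-7,0,0.3],[-113,-40,-343,0,-15,0,0.3],[-113,-40,-343,0,-15,0,0.3],[-113,-40,-343,0,-15,0,0.3]]]'; python3 go.py 470.5 -79.5 90 15
```

```text
clock: 4.3
eef_pos: [531.9, 106.0, 101.4]
eef_rot: [-1.577, 0.015, 0.263]
wrist_force: [1.8, -0.6, -0.4]
finger_gap: 60.9
t 4.30 [531.9 106.  101.4] [-90.4   0.8  15.1] gap 60.9 j6 -0.13
 shift [-107.3   14.  -163.1] turn [ 0.4  0.1 -0.8]
```

```bash
python3 -m handwheel '[[[-107,14,-163,0,0,0,0.3],[-107,14,-163,0,0,0,0.3],[-107,14,-163,0,0,0,0.3],[-107,14,-163,0,0,0,0.3],[-107,14,-163,0,0,-0.8,0.3]]]';python3 -m handwheel '[[[0,0,0,0,0,0,0.3],[0,0,0,0,0,0,0.3]]]'; python3 - <<'E'
from h import *
s,im,d=shot('wrist','w5.png'); print(s['eef_pos']);blobs('wrist',s,im,d)
E
python3 go.py 470.5 -79.5 15 15
```

```text
clock: 4.72
eef_pos: [469.6, -81.8, 90.5]
eef_rot: [-1.578, -0.0, 0.262]
wrist_force: [0.8, 0.2, 0.5]
finger_gap: 60.8
clock: 4.88
eef_pos: [469.2, -83.1, 91.1]
eef_rot: [-1.579, -0.001, 0.259]
wrist_force: [0.3, 0.2, 0.0]
finger_gap: 61.2
[469.21407566 -83.12650207  91.12800862]
wrist px [151.  88.] n 2989 zt 40 ctr [380.9 -21. ] size [35.2 35.2] ang 78.0 col [57. 55. 55.]
wrist px [262. 202.] n 3106 zt 33 ctr [470.3 -78.9] size [29.9 48.6] ang 16.0 col [41. 42. 44.]
wrist px [507. 204.] n 213 zt 25 ctr [644.8 -35.5] size [ 2.7 10.9] ang 3.3 col [86. 82. 82.]
wrist px [190. 243.] n 1012 zt 117 ctr [436.1 -87.6] size [ 9.5 21.4] ang 48.5 col [87. 88. 86.]
wrist px [327. 243.] n 1009 zt 117 ctr [499.4 -70.4] size [21.3  9.5] ang 70.0 col [80. 86. 85.]
wrist px [192. 371.] n 1637 zt 38 ctr [ 442.2 -230.5] size [ 2.7 35.4] ang 83.6 col [21. 20. 21.]
t 4.93 [469.7 -82.   91.1] [-90.4  -0.1  14.9] gap 61.2 j6 -0.50
 shift [ 1.4 76.1  2.8] turn [ 0.4 -0.1  0.1]
```

View pics/w5.png

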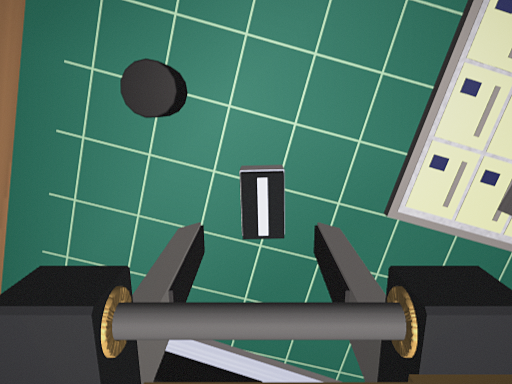

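Here is the bar-tag block at px (262,202), centred between the fingers.

```bash
python3 -m handwheel '[[[1,38,3,0,0,0,0.3],[1,70,3,0,0,0,0.3],[1,76,3,0,0,0,0.3],[1,76,3,0,0,0,-0.6],[1,76,3,0,0,0,-0.6]]]' 30;python3 -m handwheel '[[[0,0,0,0,0,0,-0.6],[0,0,0,0,0,0,-0.6],[0,0,0,0,0,0,-0.6],[0,-35,0,0,0,0,-0.6],[0,-75,0,0,0,0,-0.6]]]'; python3 go.py 427 275 100 -1
```

```text
clock: 5.35
eef_pos: [470.9, -78.8, 16.1]
eef_rot: [-1.579, -0.001, 0.262]
wrist_force: [0.5, -0.4, 0.2]
finger_gap: 50.8
clock: 5.77
eef_pos: [469.2, -78.0, 90.8]
eef_rot: [-1.576, 0.002, 0.262]
wrist_force: [0.8, -0.2, -0.3]
finger_gap: 32.1
t 5.77 [469.2 -78.   90.8] [-90.3   0.1  15. ] gap 32.1 j6 -0.50
 shift [ 50.4 -11.3 351.8] turn [ 0.3 16.  -0.1]
```

```bash
python3 -m handwheel '[[[50,-11,352,0,16,0,-0.6],[50,-11,352,0,16,0,-0.6],[50,-11,352,0,16,0,-0.6],[50,-11,352,0,16,0,-0.6],[50,-11,352,0,16,0,-0.6]]]'; python3 go.py 427 275 100 -1
```

```text
clock: 6.18
eef_pos: [445.9, 119.4, 96.8]
eef_rot: [-1.577, -0.0, -0.019]
wrist_force: [1.4, 0.1, -1.8]
finger_gap: 31.7
t 6.18 [445.9 119.4  96.8] [-90.3  -0.   -1.1] gap 31.7 j6 0.21
 shift [-21.9  -4.2 155.2] turn [ 0.3 -0.1  0. ]
```

```bash
python3 -m handwheel '[[[-22,-4,155,0,0,0,-0.6],[-22,-4,155,0,0,0,-0.6],[-22,-4,155,0,0,0,-0.6],[-22,-4,155,0,0,0,-0.6],[-22,-4,155,0,0,0,-0.6]]]'; python3 -m handwheel '[[[0,35,0,0,0,0,-0.6],[0,60,0,0,0,0,-0.6]]]';python3 go.py 427 275 20 -1
```

```text
clock: 6.6
eef_pos: [426.0, 279.5, 100.7]
eef_rot: [-1.575, -0.002, -0.015]
wrist_force: [1.4, 0.5, -0.6]
finger_gap: 32.1
clock: 6.77
eef_pos: [426.1, 280.1, 40.5]
eef_rot: [-1.574, -0.004, -0.013]
wrist_force: [0.6, 0.3, -1.3]
finger_gap: 31.8
t 6.77 [426.1 280.1  40.5] [-90.2  -0.2  -0.8] gap 31.8 j6 0.53
 shift [ 0.9 20.5 -5. ] turn [0.2 0.2 0.2]
```

```bash
python3 -m handwheel '[[[0,15,-8,0,0,0,-0.6],[0,20,-8,0,0,0,-0.6],[0,20,-8,0,0,0,0.05],[0,20,-8,0,0,0,0.05],[0,20,-8,0,0,0,0.05]]]';python3 -m handwheel '[[[0,0,0,0,0,0,0.05],[0,-35,0,0,0,0,0.05],[0,-75,0,0,0,0,0.05],[0,-110,0,0,0,0,0.3],[0,-110,0,0,0,0,0.3]]]'; python3 - <<'E'
from h import *
s,im,d=shot('wrist','w6.png'); print(s['eef_pos']);blobs('wrist',s,im,d,lo=24,hi=50)
E
python3 go.py 658.5 121 100 18
```

```text
clock: 7.18
eef_pos: [426.6, 272.0, 21.3]
eef_rot: [-1.573, -0.005, -0.014]
wrist_force: [0.7, -0.6, -0.2]
finger_gap: 47.5
clock: 7.6
eef_pos: [428.5, 273.6, 138.3]
eef_rot: [-1.568, -0.014, -0.014]
wrist_force: [0.5, 0.2, 0.9]
finger_gap: 58.7
[428.50689234 273.6173495  138.28381345]
wrist px [253. 197.] n 2218 zt 36 ctr [424.1 270.8] size [48.4 29.8] ang 89.6 col [47. 48. 50.]
wrist px [ 13. 192.] n 1030 zt 30 ctr [218.6 279.1] size [30.8 30.1] ang 21.6 col [ 90. 205. 109.]
wrist px [440. 200.] n 2515 zt 36 ctr [584.5 266.2] size [48.8 31.4] ang 89.4 col [47. 48. 50.]
t 7.65 [427.6 273.1 135. ] [-89.9  -0.6  -0.8] gap 60.1 j6 0.51
 shift [ 232.6   37.5 -148.9] turn [  0.  -18.8   0.6]
```

View pics/w6.png

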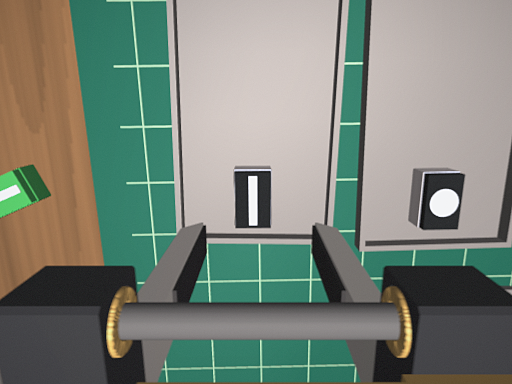

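```bash
python3 -m handwheel '[[[233,0,-149,0,-19,0,0.3],[233,37,-149,0,-19,0,0.3],[233,37,-149,0,-19,0,0.3],[233,37,-149,0,-19,0,0.3],[233,37,-149,0,-19,0,0.3]]]'; python3 go.py 658.5 121 100 18
```

```text
clock: 8.07
eef_pos: [597.2, 160.2, 109.2]
eef_rot: [-1.573, -0.01, 0.319]
wrist_force: [0.2, 0.7, 0.5]
finger_gap: 61.1
t 8.07 [597.2 160.2 109.2] [-90.2  -0.6  18.3] gap 61.1 j6 -0.11
 shift [ 45.8   9.8 -56.4] turn [0.1 0.2 0.6]
```

```bash
python3 -m handwheel '[[[46,10,-56,0,0,0.6,0.3],[46,10,-56,0,0,0.6,0.3],[46,10,-56,0,0,0.6,0.3],[46,10,-56,0,0,0.6,0.3]]]'; python3 - <<'E'
from h import *
s,im,d=shot('wrist','w7.png'); print(s['eef_pos']);blobs('wrist',s,im,d,lo=24,hi=50)
E
python3 go.py 658.5 121 23 18
```

```text
clock: 8.4
eef_pos: [658.5, 120.2, 97.6]
eef_rot: [-1.573, 0.003, 0.316]
wrist_force: [0.2, 1.3, 1.1]
finger_gap: 61.1
[658.51166242 120.21679465  97.5600298 ]
wrist px [224.   3.] n 166 zt 34 ctr [596.  243.2] size [2.9 7.5] ang 89.2 col [112.  109.5 110.5]
wrist px [412.  48.] n 1588 zt 47 ctr [722.9 251. ] size [16.6 59.4] ang 53.9 col [85. 79. 75.]
wrist px [260. 205.] n 3160 zt 41 ctr [658.1 122.7] size [29.8 48.3] ang 19.1 col [41. 42. 43.]
wrist px [232. 281.] n 2030 zt 41 ctr [657.4  56.5] size [37.2 30.2] ang 80.0 col [41. 42. 43.]
wrist px [385. 270.] n 174 zt 25 ctr [767.8 102.3] size [24.6 10.7] ang 69.2 col [158.  150.  147.5]
wrist px [214. 361.] n 1876 zt 41 ctr [663.4 -13.8] size [42.6 30.3] ang 84.1 col [41. 42. 44.]
t 8.45 [657.9 121.3  98.4] [-90.1   0.1  18.2] gap 61.4 j6 -0.19
 shift [ 0.6 75.4 -0.3] turn [ 0.1  0.2 -0.1]
```

View pics/w7.png

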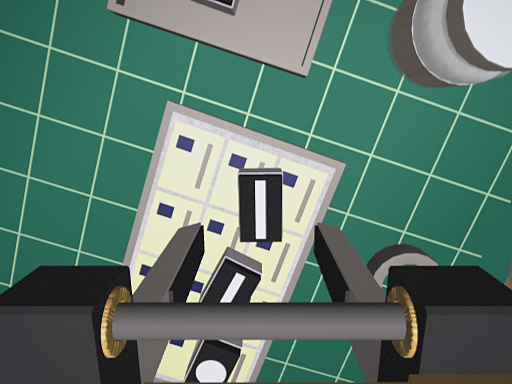

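```bash
python3 -m handwheel '[[[0,38,1,0,0,0,0.3],[0,70,1,0,0,0,0.3],[0,75,1,0,0,0,0.3],[0,75,1,0,0,0,-0.6],[0,75,1,0,0,0,-0.6]]]' 30;python3 -m handwheel '[[[0,0,0,0,0,0,-0.6],[0,0,0,0,0,0,-0.6],[0,0,0,0,0,0,-0.6],[0,-35,0,0,0,0,-0.6],[0,-75,0,0,0,0,-0.6]]]'; python3 go.py 428 338 100 -1
```

```text
clock: 8.87
eef_pos: [657.1, 122.9, 24.3]
eef_rot: [-1.573, 0.002, 0.319]
wrist_force: [-1.0, -0.5, 0.6]
finger_gap: 51.5
clock: 9.28
eef_pos: [655.6, 122.9, 97.7]
eef_rot: [-1.572, 0.008, 0.319]
wrist_force: [0.3, -0.0, -1.2]
finger_gap: 32.1
t 9.28 [655.6 122.9  97.7] [-90.1   0.4  18.3] gap 32.1 j6 -0.19
 shift [-148.7   -1.4  275.6] turn [ 0.1 19.3 -0.4]
```

```bash
python3 -m handwheel '[[[-149,-1,276,0,19,-0.4,-0.6],[-149,-1,276,0,19,-0.4,-0.6],[-149,-1,276,0,19,-0.4,-0.6],[-149,-1,276,0,19,-0.4,-0.6],[-149,-1,276,0,19,-0.4,-0.6]]]'; python3 go.py 428 338 100 -1
```

```text
clock: 9.7
eef_pos: [503.5, 266.5, 99.9]
eef_rot: [-1.573, -0.0, -0.014]
wrist_force: [1.1, 1.1, -0.3]
finger_gap: 31.8
t 9.70 [503.5 266.5  99.9] [-90.1  -0.   -0.8] gap 31.8 j6 0.44
 shift [-76.5  -0.3  70.5] turn [0.1 0.2 0. ]
```

```bash
python3 -m handwheel '[[[-77,0,70,0,0,0,-0.6],[-77,0,70,0,0,0,-0.6],[-77,0,70,0,0,0,-0.6],[-77,20,70,0,0,0,-0.6],[-77,50,70,0,0,0,-0.6]]]'; python3 go.py 428 338 21 -1
```

```text
clock: 10.12
eef_pos: [427.8, 339.5, 52.1]
eef_rot: [-1.569, -0.005, -0.011]
wrist_force: [1.3, 1.1, -1.8]
finger_gap: 31.7
t 10.12 [427.8 339.5  52.1] [-89.9  -0.3  -0.6] gap 31.7 j6 0.62
 shift [ 0.1 31.1 -1.6] turn [-0.1  0.4  0.3]
```

```bash
python3 -m handwheel '[[[0,22,0,0,0,0,-0.6],[0,31,0,0,0,0,-0.6],[0,32,0,0,0,0,-0.6],[0,32,0,0,0,0,0.05],[0,32,0,0,0,0,0.05]]]';python3 -m handwheel '[[[0,0,0,0,0,0,0.05],[0,0,0,0,0,0,0.05],[0,-35,0,0,0,0,0.05],[0,-75,0,0,0,0,0.05],[0,-100,0,0,0,0,0.3]]]'; python3 go.py 657 50 105 -10
```

```text
clock: 10.53
eef_pos: [428.4, 339.7, 20.9]
eef_rot: [-1.569, -0.006, -0.011]
wrist_force: [-0.1, -0.2, -0.2]
finger_gap: 41.5
clock: 10.95
eef_pos: [428.4, 339.9, 124.6]
eef_rot: [-1.567, -0.009, -0.011]
wrist_force: [0.6, -0.1, 0.2]
finger_gap: 53.4
t 10.95 [428.4 339.9 124.6] [-89.8  -0.5  -0.7] gap 53.4 j6 0.62
 shift [ 231.7   20.5 -287.4] turn [-0.2  9.3  0.5]
```

```bash
python3 -m handwheel '[[[231,10,-287,0,9,0,0.3],[231,20,-287,0,9,0,0.3],[231,20,-287,0,9,0,0.3],[231,20,-287,0,9,0,0.3],[231,20,-287,0,9,0,0.3]]]'; python3 go.py 657 50 105 -10
```

```text
clock: 11.37
eef_pos: [557.9, 174.4, 113.4]
eef_rot: [-1.565, -0.009, -0.168]
wrist_force: [0.4, 1.2, 0.3]
finger_gap: 61.2
t 11.37 [557.9 174.4 113.4] [-89.7  -0.5  -9.6] gap 61.2 j6 0.41
 shift [ 118.5    8.8 -106.1] turn [-0.3  0.4  0.5]
```

```bash
python3 -m handwheel '[[[118,9,-106,0,0,0,0.3],[118,9,-106,0,0,0,0.3],[118,9,-106,0,0,0,0.3],[118,9,-106,0,0,0.4,0.3],[118,9,-106,0,0,0.4,0.3]]]'; python3 - <<'E'
from h import *
s,im,d=shot('wrist','w8.png'); print(s['eef_pos']);blobs('wrist',s,im,d,lo=24,hi=50)
E
python3 go.py 657 50 23 -10
```

```text
clock: 11.78
eef_pos: [659.0, 44.7, 104.4]
eef_rot: [-1.566, -0.002, -0.173]
wrist_force: [-1.1, -0.4, 0.1]
finger_gap: 61.4
[659.00047563  44.65381726 104.42267932]
wrist px [426.  73.] n 123 zt 25 ctr [789.1 117.7] size [ 8.1 14.7] ang 88.4 col [160. 152. 149.]
wrist px [452.  83.] n 365 zt 25 ctr [807.1 108.7] size [11.8 32.8] ang 36.0 col [156. 149. 146.]
wrist px [410.  82.] n 112 zt 25 ctr [778.7 114.6] size [12.3  8.6] ang 32.4 col [161. 154. 151.]
wrist px [400. 119.] n 533 zt 25 ctr [771.3  88.4] size [19.  47.8] ang 18.2 col [165. 157. 154.]
wrist px [461. 115.] n 188 zt 25 ctr [813.1  85.5] size [20.7  9.1] ang 72.6 col [155. 147. 145.]
wrist px [440. 139.] n 237 zt 25 ctr [797.3  70.9] size [25.2 10.2] ang 18.7 col [158. 150. 147.]
wrist px [254. 199.] n 3008 zt 41 ctr [656.5  50.7] size [48.9 30. ] ang 80.1 col [41. 42. 43.]
wrist px [278. 274.] n 2189 zt 41 ctr [663.7 -12.4] size [38.3 30. ] ang 84.0 col [101. 101. 101.]
t 11.83 [657.6  47.2 104.3] [-89.7  -0.1  -9.9] gap 61.3 j6 0.18
 shift [-1.2 81.3  2.3] turn [-0.3  0.1  0.1]
```

View pics/w8.png

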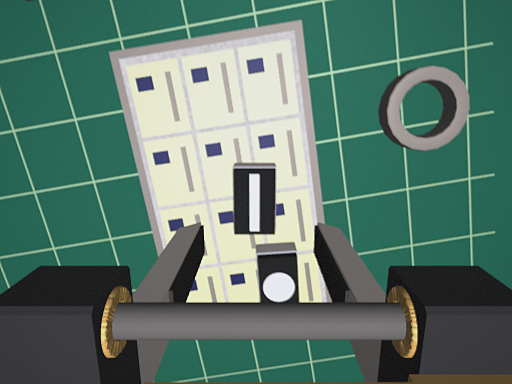

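```bash
python3 -m handwheel '[[[-1,38,3,0,0,0,0.3],[-1,72,3,0,0,0,0.3],[-1,81,3,0,0,0,0.3],[-1,81,3,0,0,0,-0.6],[-1,81,3,0,0,0,-0.6]]]' 30;python3 -m handwheel '[[[0,0,0,0,0,0,-0.6],[0,0,0,0,0,0,-0.6],[0,0,0,0,0,0,-0.6],[0,-35,0,0,0,0,-0.6],[0,-75,0,0,0,0,-0.6]]]'; python3 go.py 430 402 100 -1
```

```text
clock: 12.25
eef_pos: [657.2, 51.5, 24.1]
eef_rot: [-1.566, -0.002, -0.171]
wrist_force: [-0.5, 0.7, -0.4]
finger_gap: 51.2
clock: 12.67
eef_pos: [655.4, 51.2, 97.5]
eef_rot: [-1.567, 0.004, -0.171]
wrist_force: [0.6, 0.1, -1.3]
finger_gap: 31.9
t 12.67 [655.4  51.2  97.5] [-89.8   0.2  -9.8] gap 31.9 j6 0.19
 shift [-2.819e+02 -1.000e-01  3.073e+02] turn [-0.3 -8.8 -0.2]
```

```bash
python3 -m handwheel '[[[-282,-10,307,0,-9,0,-0.6],[-282,-10,307,0,-9,0,-0.6],[-282,-10,307,0,-9,0,-0.6],[-282,-10,307,0,-9,0,-0.6],[-282,-10,307,0,-9,0,-0.6]]]'; python3 go.py 430 402 100 -1
```

```text
clock: 13.08
eef_pos: [542.4, 227.3, 105.0]
eef_rot: [-1.566, 0.003, -0.014]
wrist_force: [1.1, 1.6, -1.4]
finger_gap: 32.0
t 13.08 [542.4 227.3 105. ] [-89.7   0.2  -0.8] gap 32.0 j6 0.34
 shift [-114.9    6.1  173. ] turn [-0.3  0.2 -0.2]
```

```bash
python3 -m handwheel '[[[-115,6,173,0,0,0,-0.6],[-115,6,173,0,0,0,-0.6],[-115,6,173,0,0,0,-0.6],[-115,6,173,0,0,0,-0.6],[-115,6,173,0,0,0,-0.6]]]'; python3 go.py 430 402 21 -1
```

```text
clock: 13.5
eef_pos: [429.2, 402.3, 100.6]
eef_rot: [-1.566, 0.002, -0.015]
wrist_force: [0.2, -0.3, -1.6]
finger_gap: 31.4
t 13.50 [429.2 402.3 100.6] [-89.7   0.1  -0.8] gap 31.4 j6 0.70
 shift [ 1.  79.6 -0.7] turn [-0.3  0.2 -0.1]
```

```bash
python3 -m handwheel '[[[1,38,0,0,0,0,-0.6],[1,65,0,0,0,0,-0.6],[1,79,0,0,0,0,-0.6],[1,80,0,0,0,0,-0.6],[1,80,0,0,0,0,0.05]]]';python3 -m handwheel '[[[0,0,0,0,0,0,0.05],[0,0,0,0,0,0,0.05],[0,0,0,0,0,0,0.05],[0,-35,0,0,0,0,0.05],[0,-75,0,0,0,0,0.05]]]'; python3 go.py 663 -17 110 -7
```

```text
clock: 13.92
eef_pos: [429.7, 402.7, 20.2]
eef_rot: [-1.566, 0.003, -0.014]
wrist_force: [0.6, 0.4, 0.4]
finger_gap: 35.5
clock: 14.33
eef_pos: [428.8, 401.3, 94.3]
eef_rot: [-1.569, 0.007, -0.014]
wrist_force: [0.3, 0.8, 0.6]
finger_gap: 49.4
t 14.33 [428.8 401.3  94.3] [-89.9   0.4  -0.8] gap 49.4 j6 0.70
 shift [ 240.1  -18.  -414.9] turn [-0.1  6.2 -0.4]
```

```bash
python3 -m handwheel '[[[240,-40,-415,0,6,0,0.3],[240,-40,-415,0,6,0,0.3],[240,-30,-415,0,6,0,0.3],[240,-30,-415,0,6,0,0.3],[240,-20,-415,0,6,0,0.3]]]';python3 go.py 663 -17 110 -7
```

```text
clock: 14.75
eef_pos: [531.8, 218.8, 107.7]
eef_rot: [-1.569, 0.006, -0.119]
wrist_force: [-0.1, -0.3, 0.5]
finger_gap: 61.1
t 14.75 [531.8 218.8 107.7] [-89.9   0.3  -6.8] gap 61.1 j6 0.44
 shift [ 158.3   -3.4 -218.5] turn [-0.1  0.2 -0.3]
```

```bash
python3 -m handwheel '[[[158,-3,-218,0,0,0,0.3],[158,-3,-218,0,0,0,0.3],[158,-3,-218,0,0,0,0.3],[158,-3,-218,0,0,0,0.3],[158,-3,-218,0,0,0,0.3]]]';python3 go.py 663 -17 110 -7
```

```text
clock: 15.17
eef_pos: [633.0, 36.4, 109.6]
eef_rot: [-1.569, 0.005, -0.119]
wrist_force: [-0.3, 0.6, -0.7]
finger_gap: 61.3
t 15.17 [633.   36.4 109.6] [-89.9   0.3  -6.8] gap 61.3 j6 0.12
 shift [ 36.2  -0.6 -49.5] turn [-0.1  0.2 -0.3]
```

```bash
python3 -m handwheel '[[[36,0,-50,0,0,0,0.3],[36,0,-50,0,0,0,0.3],[36,0,-50,0,0,0,0.3]]]'; python3 - <<'E'
from h import *
s,im,d=shot('wrist','w9.png'); print(s['eef_pos']);blobs('wrist',s,im,d,lo=24,hi=50)
E
python3 go.py 663 -17 23 -6.5
```

```text
clock: 15.42
eef_pos: [664.1, -22.2, 109.5]
eef_rot: [-1.57, 0.003, -0.124]
wrist_force: [0.0, 0.2, 0.9]
finger_gap: 61.2
[664.11093743 -22.16954742 109.52093342]
wrist px [456.  14.] n 227 zt 25 ctr [813.7  92. ] size [10.5 21.4] ang 0.6 col [154. 147. 144.]
wrist px [386.  22.] n 251 zt 25 ctr [766.   94.1] size [22.   9.4] ang 89.1 col [165. 157. 154.]
wrist px [452.  38.] n 81 zt 25 ctr [810.6  78.5] size [12.3  5.5] ang 10.6 col [154. 146. 144.]
wrist px [416.  52.] n 537 zt 25 ctr [786.9  72.3] size [16.4 49.1] ang 78.0 col [162. 154. 151.]
wrist px [258. 199.] n 2871 zt 41 ctr [663.1 -17.8] size [48.7 30. ] ang 83.8 col [42. 43. 45.]
t 15.47 [663.3 -19.8 109.4] [-89.9   0.2  -7. ] gap 61.5 j6 0.04
 shift [-0.3 86.4  2.7] turn [-0.1 -0.5 -0.2]
```

View pics/w9.png

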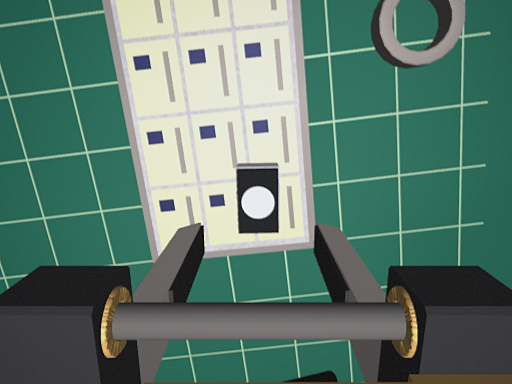

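```bash
python3 -m handwheel '[[[0,38,2,0,0,0,0.3],[0,76,2,0,0,0,0.3],[0,86,2,0,0,0,0.3],[0,86,2,0,0,0,-0.6],[0,86,2,0,0,0,-0.6]]]' 30;python3 -m handwheel '[[[0,0,0,0,0,0,-0.6],[0,0,0,0,0,0,-0.6],[0,0,0,0,0,0,-0.6],[0,-35,0,0,0,0,-0.6],[0,-75,0,0,0,0,-0.6]]]'; python3 go.py 588 338 100 0
```

```text
clock: 15.88
eef_pos: [663.1, -16.7, 24.1]
eef_rot: [-1.569, 0.004, -0.121]
wrist_force: [-0.4, -0.3, 1.4]
finger_gap: 51.3
clock: 16.3
eef_pos: [661.7, -16.7, 97.4]
eef_rot: [-1.569, 0.01, -0.121]
wrist_force: [0.7, -0.1, -0.6]
finger_gap: 32.0
t 16.30 [661.7 -16.7  97.4] [-89.9   0.6  -7. ] gap 32.0 j6 0.04
 shift [-116.2   -1.   343.1] turn [-0.1 -7.  -0.6]
```

```bash
python3 -m handwheel '[[[-116,-10,343,0,-7,0,-0.6],[-116,-10,343,0,-7,0,-0.6],[-116,-10,343,0,-7,0,-0.6],[-116,-10,343,0,-7,0,-0.6],[-116,-10,343,0,-7,0,-0.6]]]'; python3 go.py 589 338 100 0
```

```text
clock: 16.72
eef_pos: [619.4, 188.7, 105.3]
eef_rot: [-1.568, 0.01, 0.001]
wrist_force: [1.3, -0.1, -0.8]
finger_gap: 31.7
t 16.72 [619.4 188.7 105.3] [-89.8   0.5   0. ] gap 31.7 j6 0.23
 shift [-30.3   6.  149.3] turn [-0.2  0.  -0.5]
```

```bash
python3 -m handwheel '[[[-30,5,149,0,0,0,-0.6],[-30,5,149,0,0,0,-0.6],[-30,5,149,0,0,0,-0.6],[-30,5,149,0,0,0,-0.6],[-30,5,149,0,0,0,-0.6]]]'; python3 go.py 589 338 21 0
```

```text
clock: 17.13
eef_pos: [587.1, 343.1, 100.9]
eef_rot: [-1.567, 0.01, 0.006]
wrist_force: [-0.4, -0.2, -0.9]
finger_gap: 31.6
t 17.13 [587.1 343.1 100.9] [-89.8   0.6   0.3] gap 31.6 j6 0.46
 shift [ 2.7 79.9 -5.4] turn [-0.2  0.3 -0.6]
```

```bash
python3 -m handwheel '[[[2,38,-3,0,0,0,-0.6],[2,65,-3,0,0,0,-0.6],[2,79,-3,0,0,0,-0.6],[2,80,-3,0,0,0,-0.6],[2,80,-3,0,0,0,0.05]]]';python3 -m handwheel '[[[0,0,0,0,0,0,0.05],[0,0,0,0,0,0,0.05],[0,-35,0,0,0,0,0.05],[0,-75,-10,0,0,0,0.05],[0,-110,-40,0,0,0,0.05]]]'; python3 -m handwheel '[[[0,-40,-40,0,0,0,1],[0,-80,-80,0,0,0,1],[0,-100,-120,0,0,0,1],[0,-100,-120,0,0,0,1]]]'; python3 - <<'E'
from h import *
s,im,d=shot('wrist','w10.png'); print(s['eef_pos']);blobs('wrist',s,im,d,lo=26,hi=50)
s,im,d=shot('scene','s10.png');blobs('scene',s,im,d,lo=20,hi=60)
E
```

```text
clock: 17.55
eef_pos: [588.4, 340.1, 20.9]
eef_rot: [-1.567, 0.01, 0.005]
wrist_force: [0.2, -1.1, -0.5]
finger_gap: 35.8
clock: 17.97
eef_pos: [589.6, 304.5, 130.6]
eef_rot: [-1.566, 0.008, 0.008]
wrist_force: [0.8, -1.4, 1.0]
finger_gap: 49.4
clock: 18.3
eef_pos: [591.6, 182.0, 233.6]
eef_rot: [-1.565, 0.004, 0.008]
wrist_force: [1.0, 0.2, 0.6]
finger_gap: 72.7
[591.61669618 182.02169241 233.59563593]
wrist px [98. 23.] n 1631 zt 36 ctr [427.1 335.1] size [41.4 30.8] ang 89.0 col [38. 39. 41.]
wrist px [257.  24.] n 1509 zt 37 ctr [587.4 335.7] size [42.2 29.5] ang 89.8 col [83. 81. 82.]
wrist px [375.  92.] n 441 zt 48 ctr [713.3 269.9] size [19.3 62.7] ang 7.6 col [88. 84. 79.]
wrist px [101.  90.] n 1612 zt 36 ctr [424.3 271. ] size [47.2 31.2] ang 89.7 col [44.5 45.  46. ]
wrist px [254.  95.] n 1443 zt 37 ctr [584.8 266.2] size [29.4 47.3] ang 0.0 col [122. 123. 124.]
wrist px [508. 215.] n 232 zt 37 ctr [873.7 137.2] size [ 4.7 30.7] ang 8.8 col [85. 79. 74.]
wrist px [507. 264.] n 93 zt 41 ctr [880.4  77.9] size [6.9 2. ] ang 28.8 col [91. 85. 80.]
scene px [293. 117.] n 84 
[... 560 characters left out ...]
. ]
scene px [360. 181.] n 198 zt 37 ctr [585.4 264. ] size [49.1 31.2] ang 89.2 col [112.5 112.  108.5]
scene px [180. 216.] n 246 zt 47 ctr [ 464.1 -242.3] size [ 15.7 100.7] ang 84.1 col [65.5 69.  69. ]
scene px [399. 217.] n 307 zt 56 ctr [748.8 252.4] size [68.5 33.1] ang 27.3 col [140. 137. 125.]
scene px [117. 222.] n 806 zt 58 ctr [ 444.1 -392.4] size [ 32.7 166.2] ang 4.0 col [223. 229. 185.]
scene px [357. 254.] n 209 zt 26 ctr [791.8  90.4] size [56.1 59.6] ang 53.2 col [136. 137. 128.]
scene px [217. 275.] n 657 zt 51 ctr [ 679.6 -248.3] size [65.5 28.9] ang 39.3 col [58. 69. 63.]
scene px [361. 290.] n 62 zt 57 ctr [888.2  20.5] size [ 3.5 23.5] ang 70.6 col [106.  103.   92.5]
```

View pics/w10.png

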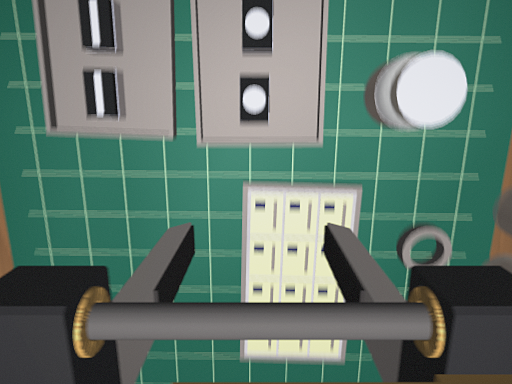

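View pics/s10.png

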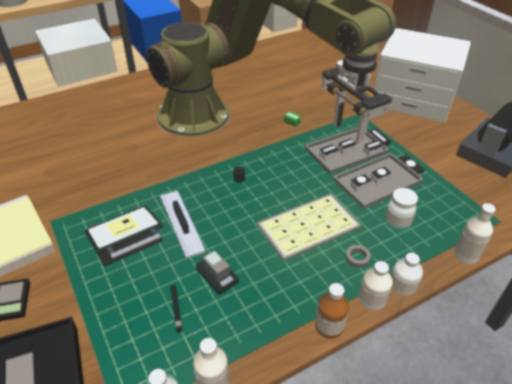

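```bash
python3 -m handwheel '[[[0,-40,-40,0,0,0,1],[-20,-60,-208,0,0,0,1],[-20,-60,-208,0,0,0,1],[-20,-60,-208,0,0,0,1],[-20,-60,-208,0,0,0,1]]]'; python3 - <<'E'
from h import *
for n in ['side','scene','wrist']:
    s,im,d=shot(n,'scr_%s.png'%n);K,T=cam(n,s);P=pts(K,T,d)
    reg=(d>0)&(P[...,0]>380)&(P[...,0]<680)&(P[...,1]>-500)&(P[...,1]<-285)
    z=P[...,2]
    br=reg&(im.min(2)>110)&(z>35)
    q=P[br]; 
    if len(q)>100:
        c=q.mean(0)
        for _ in range(4):
            u,S,v=np.linalg.svd(q-c,full_matrices=False);nn=v[2]*np.sign(v[2][2]);r=(q-c)@nn;q=q[abs(r)<4];c=q.mean(0)
        print(n,len(q),'c',c.round(1),'n',nn.round(3),'tilt',np.degrees(np.arccos(nn[2])).round(1),'az',np.degrees(np.arctan2(nn[1],nn[0])).round(1))
    print(s['eef_pos'])
s,im,d=shot('side');cv2.imwrite('pics/scrc.png',cv2.resize(im[220:380,230:430,::-1],None,fx=4,fy=3.75))
E
```

```text
clock: 18.82
eef_pos: [575.2, -9.3, 290.8]
eef_rot: [-1.565, 0.0, 0.005]
wrist_force: [0.7, 0.6, 0.2]
finger_gap: 94.1
side 4630 c [ 456.1 -396.7   57.9] n [-0.291 -0.013  0.957] tilt 16.9 az -177.5
[575.18019729  -9.26073371 290.80655191]
scene 1543 c [ 464.3 -391.3   63. ] n [-0.286 -0.016  0.958] tilt 16.7 az -176.9
[575.0931745  -15.52374556 292.47139141]
wrist 175 c [ 417.3 -319.6   49.8] n [-0.302 -0.014  0.953] tilt 17.6 az -177.4
[575.56207879 -12.39689214 291.74558713]
```

View pics/scrc.png

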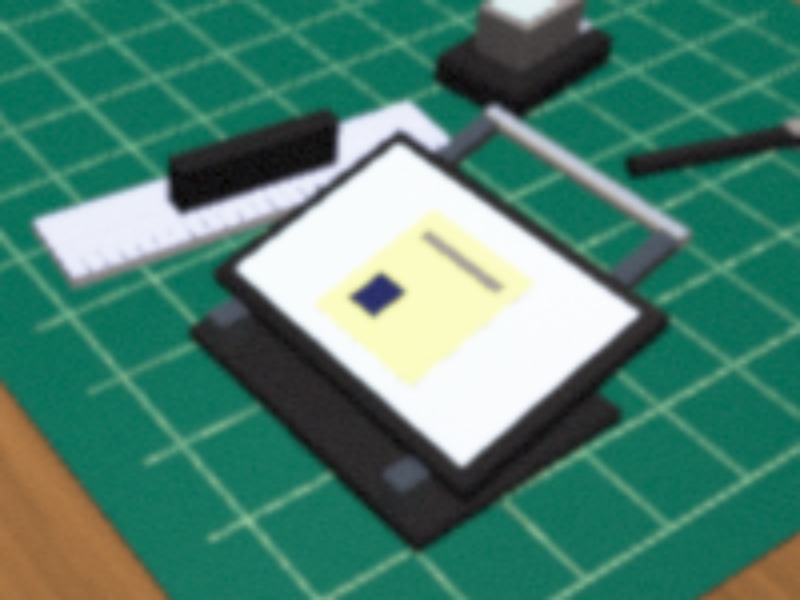

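View pics/scr_wrist.png

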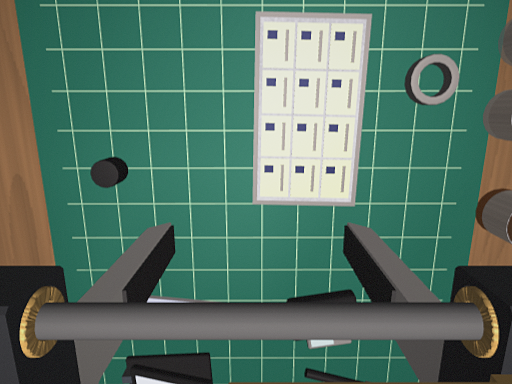

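```bash
python3 - <<'E'
from h import *
K,T=cam('side')
for p in [(352.5,248.5),(402,283)]: print(ray(K,T,*p,81).round(1))
for n in ['side','scene']:
    s,im,d=shot(n);K,T=cam(n,s);P=pts(K,T,d)
    m=(P[...,2]>70)&(P[...,2]<95)&(P[...,0]>575)&(P[...,0]<640)&(P[...,1]<-300)&(P[...,1]>-480)
    q=P[m];print(n,len(q)); 
    if len(q)>5:
        b=q.mean(0);A=np.polyfit(q[:,1],q[:,0],1);print(b.round(1),A[0].round(3),q.min(0).round(),q.max(0).round())
    hx=[]
    # screen hinge end: lowest bright/black surface
    m=(P[...,0]>360)&(P[...,0]<560)&(P[...,1]<-300)&(P[...,1]>-490)&(P[...,2]>28)&(P[...,2]<50)
    q=P[m];print('low',len(q),q.min(0).round(),q.max(0).round())
s,im,d=shot('scene');cv2.imwrite('pics/scrd.png',cv2.resize(im[190:280,70:190,::-1],None,fx=6,fy=6))
E
python3 go.py 600 -330 220 2.5
```

```text
[ 551.7 -324.1   81. ]
[ 557.2 -446.8   81. ]
side 0
low 2259 [ 372. -481.   28.] [ 460. -308.   50.]
scene 0
low 382 [ 370. -478.   30.] [ 431. -309.   50.]
t 19.17 [575.8  -6.6 289.8] [-89.7   0.1   0.3] gap 93.8 j6 -0.08
 shift [  22.4   67.8 -323.9] turn [-0.3 -2.2 -0.1]
```

View pics/scrd.png

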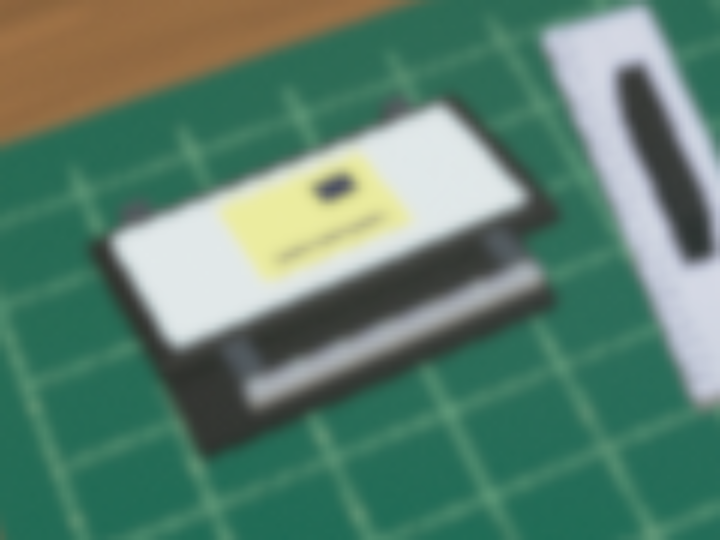

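```bash
python3 - <<'E'
from h import *
K,T=cam('scene')
for p in [(112.5,255.8),(160.8,236.7)]: print(ray(K,T,*p,81).round(1))
E
python3 -m handwheel '[[[-20,100,-379,0,-2,0,0],[-20,100,-379,0,-2,0,0],[-20,100,-379,0,-2,0,0],[-20,100,-379,0,-2,0,0],[-20,100,-379,0,-2,0,0]]]'; python3 go.py 554.5 -385.5 150 2.5
```

```text
[ 553.5 -442.2   81. ]
[ 553.  -323.7   81. ]
clock: 19.58
eef_pos: [566.4, -209.2, 234.8]
eef_rot: [-1.565, 0.001, 0.043]
wrist_force: [0.6, 0.4, 1.1]
finger_gap: 64.0
t 19.58 [ 566.4 -209.2  234.8] [-89.6   0.1   2.5] gap 64.0 j6 -0.46
 shift [ -19.3   83.7 -176.2] turn [-0.4 -0.  -0.1]
```

```bash
python3 -m handwheel '[[[-19,84,-176,0,0,0,-0.3],[-19,84,-176,0,0,0,-0.3],[-19,84,-176,0,0,0,-0.3],[-19,84,-176,0,0,0,-0.3],[-19,84,-176,0,0,0,-0.3]]]'; python3 -m handwheel '[[[0,0,0,0,0,0,-0.3],[0,0,0,0,0,0,-0.3]]]';python3 - <<'E'
from h import *
s,im,d=shot('wrist','w11.png'); print(s['eef_pos']);blobs('wrist',s,im,d,lo=73,hi=92)
E
python3 go.py 554 -385 84 2.5
```

```text
clock: 20.0
eef_pos: [554.6, -386.6, 147.2]
eef_rot: [-1.563, 0.003, 0.044]
wrist_force: [-0.2, 0.9, 1.0]
finger_gap: 33.4
clock: 20.17
eef_pos: [554.5, -386.2, 145.1]
eef_rot: [-1.561, 0.005, 0.043]
wrist_force: [-0.3, 0.2, 0.2]
finger_gap: 32.8
[ 554.51393141 -386.22217908  145.1035974 ]
wrist px [213. 181.] n 7909 zt 89 ctr [ 544.6 -384.8] size [ 20.1 120.2] ang 2.6 col [149. 142. 140.]
t 20.22 [ 555.2 -385.4  146.5] [-89.5   0.2   2.5] gap 32.6 j6 -0.71
 shift [-0.9 62.5 -0.1] turn [-0.5  0.  -0.2]
```

View pics/w11.png

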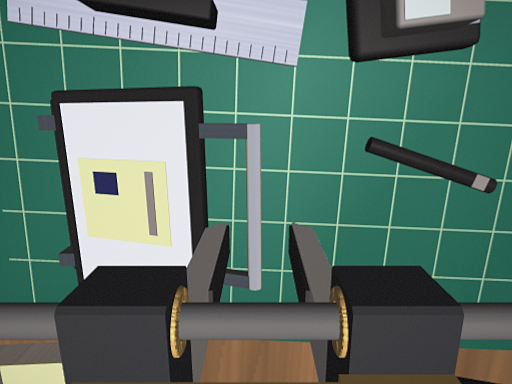

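```bash
python3 -m handwheel '[[[-3,38,0,0,0,0,-0.3],[-3,55,0,0,0,0,-0.3],[-3,62,0,0,0,0,-0.3],[-3,62,0,0,0,0,-1],[-3,62,0,0,0,0,-1]]]' 20;python3 -m handwheel '[[[0,0,0,0,0,0,-1],[0,0,0,0,0,0,-1],[0,0,0,0,0,0,-1]]]'; python3 - <<'E'
from h import *
s=read_state();p=s['eef_pos'];h=np.array([387.3,-392.8,30]);r=np.hypot(p[0]-h[0],p[2]-h[2]);a=np.degrees(np.arctan2(p[2]-h[2],p[0]-h[0]));print(p,r,a)
Rc=R.from_euler('xyz',s['eef_rot'])
for th in [25,32,40,48,55,60]:
    t=np.radians(th);q=h+[175*np.cos(t),175*.0436*np.cos(t),175*np.sin(t)]; print(th,Rc.inv().apply(q-p).round(1))
E
python3 go.py 554 -385 84 2.5
```

```text
clock: 20.63
eef_pos: [553.0, -384.4, 86.2]
eef_rot: [-1.563, 0.002, 0.046]
wrist_force: [-0.2, 0.1, 0.9]
finger_gap: 23.1
clock: 20.88
eef_pos: [551.1, -384.4, 86.5]
eef_rot: [-1.562, 0.007, 0.046]
wrist_force: [-15.8, 0.4, -3.9]
finger_gap: 9.1
[ 551.05651448 -384.43103492   86.50027702] 173.22955099298787 19.0357724183821
25 [ -5.3 -17.4  -1.1]
32 [-15.7 -36.1  -0.9]
40 [-30.2 -55.8  -0.7]
48 [-47.3 -73.2  -0.5]
55 [-64.1 -86.4  -0.4]
60 [-77.1 -94.5  -0.3]
t 20.88 [ 551.1 -384.4   86.5] [-89.5   0.4   2.6] gap 9.1 j6 -0.71
 shift [ 2.9  2.5 -0.7] turn [-0.5  0.1 -0.4]
```

```bash
python3 -m handwheel '[[[-5,-14,0,0,0,0,-1],[-11,-28,0,0,0,0,-1],[-20,-43,0,0,0,0,-1],[-29,-56,0,0,0,0,-1],[-40,-69,0,0,0,0,-1]]]'; python3 - <<'E'
from h import *
s=read_state();print(s['eef_pos'],s['wrist_force'],s['finger_gap'])
E
```

```text
clock: 21.3
eef_pos: [511.2, -386.4, 157.3]
eef_rot: [-1.562, 0.007, 0.046]
wrist_force: [-2.3, 0.2, -10.0]
finger_gap: 9.0
[ 511.17321377 -386.40424125  157.28614256] [-2.334736    0.15403304 -9.96390065] 9.027149642525142
```

```bash
python3 -m handwheel '[[[-10,-9,0,0,0,0,-1],[-20,-17,0,0,0,0,-1],[-30,-24,0,0,0,0,-1],[-40,-30,0,0,0,0,-1],[-40,-30,0,0,0,0,-1]]]'; cat > scr.py <<'E'
from h import *
for n in ['side']:
    s,im,d=shot(n,'scrl_%s.png'%n);K,T=cam(n,s);P=pts(K,T,d)
    reg=(d>0)&(P[...,0]>360)&(P[...,0]<520)&(P[...,1]>-490)&(P[...,1]<-300)
    z=P[...,2]
    q=P[reg&(im.min(2)>110)&(z>35)&(z<160)]
    if 1:
        c=np.median(q,0)
        for _ in range(8):
            u,S,v=np.linalg.svd(q-c,full_matrices=False);nn=v[2]*np.sign(v[2][2]);r=(q-c)@nn;q=q[abs(r)<max(3,np.std(r)*1.5)];c=q.mean(0)
        print(n,len(q),'c',c.round(1),'n',nn.round(3),'tilt',np.degrees(np.arccos(nn[2])).round(1))
E
python3 scr.py
```

```text
clock: 21.72
eef_pos: [471.0, -388.8, 190.7]
eef_rot: [-1.565, 0.004, 0.046]
wrist_force: [1.5, 3.2, 8.4]
finger_gap: 8.5
side 4508 c [ 415.6 -399.6   96.4] n [-0.865 -0.042  0.5  ] tilt 60.0
```

View pics/scrl_side.png

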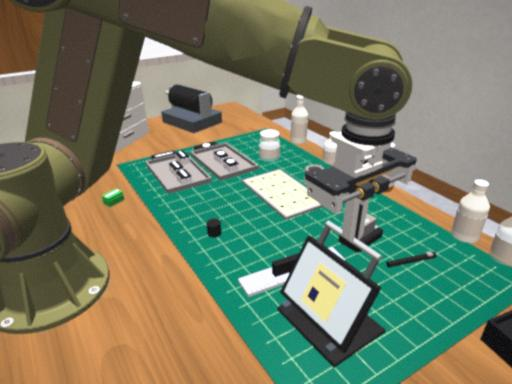

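```bash
python3 -m handwheel '[[[0,0,0,0,0,0,-0.4],[0,0,0,0,0,0,-0.4],[0,0,0,0,0,0,-0.4],[0,-20,0,0,0,0,-0.4],[0,-60,0,0,0,0,-0.4]]]'; python3 scr.py; python3 -m handwheel '[[[0,-40,20,0,0,0,0.3],[0,-80,60,0,0,0,0.3],[0,-80,100,0,0,0,0.3],[0,-80,140,0,0,0,0.3]]]'; python3 - <<'E'
from h import *
s,im,d=shot('wrist','w12.png'); print(s['eef_pos']);blobs('wrist',s,im,d,lo=7,hi=70)
E
python3 scr.py
```

```text
clock: 22.18
eef_pos: [470.8, -388.1, 246.1]
eef_rot: [-1.559, 0.01, 0.046]
wrist_force: [0.7, -1.0, -0.0]
finger_gap: 28.1
side 4487 c [ 415.9 -399.7   96.2] n [-0.862 -0.043  0.504] tilt 59.7
clock: 22.57
eef_pos: [467.0, -264.3, 339.1]
eef_rot: [-1.572, -0.003, 0.044]
wrist_force: [0.8, 0.6, 0.4]
finger_gap: 51.3
[ 466.98445087 -264.32346873  339.10864762]
wrist px [396.   9.] n 1973 zt 14 ctr [636.5 -58.5] size [140.7  25.2] ang 0.6 col [218. 217. 215.]
wrist px [255. 140.] n 5815 zt 46 ctr [ 463.1 -240.2] size [16.1 99.7] ang 84.0 col [240. 241. 246.]
wrist px [400. 144.] n 3230 zt 65 ctr [ 667.9 -235.1] size [60.2 36.1] ang 9.0 col [ 95. 126. 114.]
wrist px [250. 218.] n 3475 zt 16 ctr [ 437.8 -388.2] size [129.3 158. ] ang 2.5 col [74. 72. 72.]
wrist px [411. 224.] n 711 zt 19 ctr [ 705.7 -356.1] size [ 13.1 121. ] ang 74.1 col [56. 98. 85.]
wrist px [248. 266.] n 284 zt 15 ctr [ 458.4 -434.7] size [12.6 62.8] ang 2.3 col [63. 62. 62.]
wrist px [506. 288.] n 307 zt 31 ctr [ 868.  -458.2] size [28.3  4.6] ang 89.2 col [108. 112.  98.]
wrist px [204. 291.] n 108 zt 68 ctr [ 398.7 -446.3] size [ 3.6 38.8] ang 1.1 col [147. 152. 157.]
side 4432 c [ 415.8 -399.9   95.9] n [-0.862 -0.043  0.505] tilt 59.7
```

View pics/w12.png

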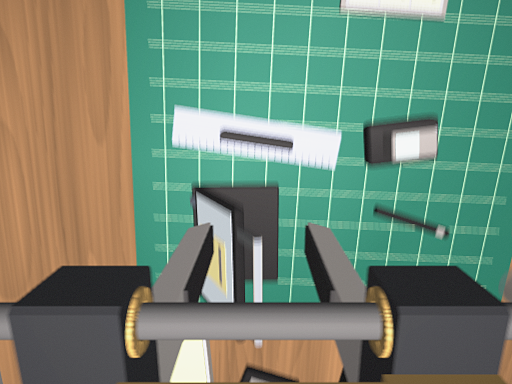

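```bash
python3 go.py 575 -10 240 0;  python3 -m handwheel '[[[110,100,250,0,2,0,1],[110,100,250,0,2,0,1],[110,100,250,0,2,0,1],[110,100,250,0,2,0,1],[110,100,250,0,2,0,1]]]'; python3 go.py 575 -10 240 0
```

```text
t 22.67 [ 467.3 -261.1  338.8] [-90.   -0.2   2.8] gap 58.7 j6 -0.63
 shift [119.6  99.2 245.5] turn [-0.   2.8  0.2]
clock: 23.08
eef_pos: [537.1, -79.8, 266.5]
eef_rot: [-1.571, -0.003, 0.014]
wrist_force: [0.5, -0.2, -0.3]
finger_gap: 91.4
t 23.08 [537.1 -79.8 266.5] [-90.   -0.2   0.8] gap 91.4 j6 -0.23
 shift [38.8 26.6 69.2] turn [-0.   0.8  0.2]
```

```bash
python3 -m handwheel '[[[38,26,69,0,1,0,1],[38,26,69,0,1,0,1],[38,26,69,0,1,0,1],[38,26,69,0,1,0,1],[38,26,69,0,1,0,1]]]';python3 -m handwheel '[[[0,0,0,0,0,0,1],[0,0,0,0,0,0,1],[0,0,0,0,0,0,1]]]'; python3 - <<'E'
from h import *
s,im,d=shot('wrist','w13.png');s2=read_state(); print(s['eef_pos'],s2['eef_pos'],abs(s['qd']).max())
K,T=cam('wrist',s);P=pts(K,T,d)
m=((P[...,2]>8.5)&(P[...,2]<20)&(P[...,0]>520)&(P[...,0]<740)&(P[...,1]>-100)&(P[...,1]<200)).astype(np.uint8)
hsv=cv2.cvtColor(im,cv2.COLOR_RGB2HSV)
g=((hsv[...,1]<90)|(hsv[...,0]<35)|(im.min(2)>150)).astype(np.uint8) # non-green
from scipy import ndimage as nd
for r in range(30,240,15):
    row=g[r]; 
    # board run: longest run
    lab,n=nd.label(row); 
    if n==0: continue
    runs=[np.where(lab==i)[0] for i in range(1,n+1)]; b=max(runs,key=len)
    print(r,b[0],b[-1],ray(K,T,b[0]-.5,r,11).round(1)[:2],ray(K,T,b[-1]+.5,r,11).round(1)[:2])
E
```

```text
clock: 23.5
eef_pos: [574.3, -10.8, 240.4]
eef_rot: [-1.571, -0.003, -0.003]
wrist_force: [-0.9, -0.3, 0.0]
finger_gap: 94.2
clock: 23.75
eef_pos: [574.2, -11.9, 240.9]
eef_rot: [-1.571, -0.003, -0.005]
wrist_force: [0.8, -0.1, -0.3]
finger_gap: 94.0
[574.1605399  -11.92647067 240.91677931] [574.1676777 -11.7302957 240.8815397] 0.005088305929850544
30 255 385 [570.7 140.4] [712.1 139.8]
45 255 383 [570.6 125.4] [711.2 124.8]
60 254 382 [569.4 110. ] [711.4 109.4]
75 349 380 [674.9  93.9] [710.5  93.8]
90 254 379 [569.1  78.4] [710.7  77.8]
105 254 377 [569.   62.1] [709.7  61.5]
120 254 376 [568.8  45.5] [709.9  44.8]
135 253 374 [567.5  28.5] [708.9  27.8]
150 253 373 [567.4  11.1] [709.1  10.4]
165 253 372 [567.2  -6.6] [709.3  -7.3]
180 253 335 [567.  -24.7] [666.3 -25.2]
195 253 369 [566.9 -43.2] [708.4 -44. ]
210 253 367 [566.7 -62.1] [707.4 -62.9]
225 0 24 [254.6 -79.6] [285.4 -79.8]
```

View pics/w13.png

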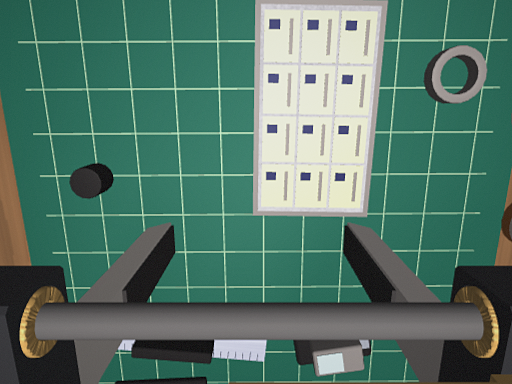

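```bash
python3 -m handwheel '[[[-111,60,-228,0,-7,0,0.1],[-111,60,-228,0,-14,0,0.1],[-111,60,-228,0,-21,0,0.1],[-111,60,-228,0,-28,0,0.1],[-111,60,-228,0,-35,0,0.1]]]'; python3 go.py 463 -240.5 140 84
```

```text
clock: 24.22
eef_pos: [490.4, -182.0, 196.1]
eef_rot: [-1.574, -0.003, 0.579]
wrist_force: [0.4, -0.0, 0.5]
finger_gap: 64.0
t 24.22 [ 490.4 -182.   196.1] [-90.2  -0.2  33.2] gap 64.0 j6 -1.00
 shift [-55.1  56.  -33.9] turn [  0.2 -50.8   0.1]
```

```bash
python3 -m handwheel '[[[-15,20,-10,0,-7,0,-0.2],[-55,56,-34,0,-14,0,-0.2],[-55,56,-34,0,-21,0,-0.2],[-55,56,-34,0,-28,0,-0.2],[-55,56,-34,0,-35,0,-0.2]]]';python3 go.py 463 -240.5 140 84
```

```text
clock: 24.63
eef_pos: [462.2, -241.7, 139.5]
eef_rot: [-1.574, -0.001, 1.193]
wrist_force: [-0.1, 0.0, 1.0]
finger_gap: 38.1
t 24.63 [ 462.2 -241.7  139.5] [-90.2  -0.1  68.4] gap 38.1 j6 -1.75
 shift [ 1.5 -0.5 -0.3] turn [  0.2 -15.6   0. ]
```

```bash
python3 -m handwheel '[[[1,0,0,0,-7,0,-0.2],[1,0,0,0,-14,0,-0.2],[1,0,0,0,-15.6,0,-0.2],[1,0,0,0,-15.6,0,-0.2]]]'; python3 - <<'E'
from h import *
s,im,d=shot('wrist','w14.png'); print(s['eef_pos']);blobs('wrist',s,im,d,lo=24,hi=60)
E
python3 go.py 463 -240.5 27 84
```

```text
clock: 24.97
eef_pos: [462.4, -241.2, 139.7]
eef_rot: [-1.574, 0.0, 1.466]
wrist_force: [-0.5, 0.8, 0.3]
finger_gap: 37.3
[ 462.37673508 -241.18692747  139.73184737]
wrist px [507.  66.] n 287 zt 33 ctr [381.5 -37.9] size [23.   4.9] ang 5.2 col [20. 20. 21.]
wrist px [ 89. 117.] n 2023 zt 58 ctr [ 389.2 -366.1] size [118.   12.8] ang 87.5 col [ 88.  95. 105.]
wrist px [258. 193.] n 2388 zt 47 ctr [ 462.3 -241. ] size [16.  98.9] ang 84.4 col [71. 68. 68.]
wrist px [279. 364.] n 2178 zt 40 ctr [ 639.3 -238.5] size [36.3 11.1] ang 83.0 col [51. 48. 49.]
t 25.02 [ 462.4 -241.1  139.7] [-90.2   0.   83.9] gap 37.5 j6 -2.02
 shift [ 7.000e-01  1.127e+02 -1.000e-01] turn [ 0.2 -0.1 -0. ]
```

View pics/w14.png

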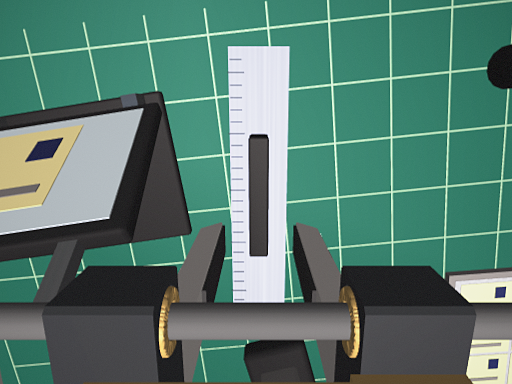

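```bash
python3 -m handwheel '[[[36,0,0,0,0,0,1],[36,0,0,0,0,0,1],[36,0,0,0,0,0,1],[36,0,0,0,0,0,1],[36,0,0,0,0,0,1]]]'; python3 go.py 466.8 -205 27 84;python3 - <<'E'
from h import *
s,im,d=shot('side','sd15.png')
E
```

```text
clock: 25.43
eef_pos: [466.2, -206.0, 139.8]
eef_rot: [-1.574, 0.0, 1.463]
wrist_force: [0.8, -0.4, 0.7]
finger_gap: 67.5
t 25.43 [ 466.2 -206.   139.8] [-90.2   0.   83.8] gap 67.5 j6 -1.95
 shift [  1.  112.8  -0. ] turn [ 0.2 -0.2 -0. ]
```

View pics/sd15.png

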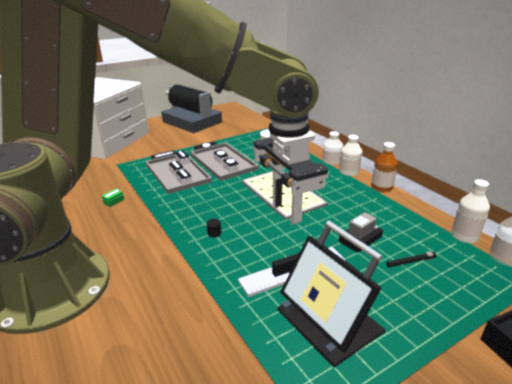

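```bash
python3 -m handwheel '[[[0,0,0,0,0,0,1],[0,0,0,0,0,0,1],[0,35,0,0,0,0,1],[0,70,0,0,0,0,1],[0,75,0,0,0,0,1]]]';python3 -m handwheel '[[[0,20,0,0,0,0,1],[0,30,0,0,0,0,1],[0,37,0,0,0,0,1],[0,37,0,0,0,0,1]]]'; python3 go.py 470 -165 27 84
```

```text
clock: 25.9
eef_pos: [464.1, -205.1, 60.1]
eef_rot: [-1.568, -0.002, 1.462]
wrist_force: [-1.2, -0.1, -1.0]
finger_gap: 93.9
clock: 26.23
eef_pos: [463.9, -205.0, 22.9]
eef_rot: [-1.567, -0.003, 1.462]
wrist_force: [-0.3, 0.9, -0.6]
finger_gap: 94.2
t 26.23 [ 463.9 -205.    22.9] [-89.8  -0.2  83.8] gap 94.2 j6 -1.95
 shift [40.5 -4.  -1.7] turn [-0.2 -0.2  0.2]
```

```bash
python3 -m handwheel '[[[6,-3,0,0,0,0,1],[18,-3,0,0,0,0,1],[30,-3,0,0,0,0,1],[42,-3,0,0,0,0,1],[52,-3,0,0,0,0,1]]]'; python3 - <<'E'
from h import *
s,im,d=shot('wrist','w16.png'); print(s['eef_pos']);blobs('wrist',s,im,d,lo=24,hi=60)
s,im,d=shot('scene');blobs('scene',s,im,d,lo=24,hi=60)
E
```

```text
clock: 26.65
eef_pos: [470.0, -151.9, 26.7]
eef_rot: [-1.568, -0.002, 1.463]
wrist_force: [0.4, -2.6, 1.7]
finger_gap: 94.1
[ 470.00015664 -151.85380185   26.69985564]
wrist px [495.  40.] n 2416 zt 40 ctr [382.1 -35.3] size [30.3  9.7] ang 6.5 col [23. 22. 23.]
wrist px [176. 231.] n 6820 zt 47 ctr [ 453.4 -194.5] size [28.2 70.8] ang 83.5 col [56. 54. 54.]
wrist px [362. 247.] n 1375 zt 57 ctr [ 471.5 -102. ] size [ 9.7 21.2] ang 48.9 col [31. 32. 32.]
wrist px [184. 345.] n 371 zt 47 ctr [ 513.7 -195.1] size [15.5  9.3] ang 80.3 col [48. 46. 47.]
scene px [293. 116.] n 64 zt 32 ctr [217.4 274.2] size [40.4 34.4] ang 20.0 col [118.  178.5 113. ]
scene px [346. 144.] n 142 zt 37 ctr [429.  334.3] size [49.9 32.6] ang 87.0 col [112.5 110.  108. ]
scene px [373. 145.] n 145 zt 37 ctr [476.8 401.1] size [49.7 33.4] ang 86.2 col [107. 105. 104.]
scene px [328. 150.] n 149 zt 37 ctr [425.3 267.9] size [48.3 32. ] ang 86.0 col [112. 110. 108.]
scene px [381. 173.] n 170 zt 37 ctr [589.3 336.4] size [33.7 51.8] ang 2.8 col [112.  111.5 110. ]
scene px [360. 180.] n 176 zt 37 ctr [585.1 264. ] size [51.1 33.3] ang 87.7 col [112.  111.  108.5]
scene px [230. 198.] n 62 zt 57 ctr [ 477.8 -102.7] size [21.1 11.9] ang 27.6 col [106.5 106.  100. ]
scene px [199. 211.] n 237 zt 48 ctr [ 468.7 -196.5] size [ 28.6 100.5] ang 82.1 col [79. 81. 79.]
scene px [399. 216.] n 285 zt 57 ctr [752.1 252.4] size [67.1 31.1] ang 33.9 col [145. 141. 129.]
scene px [114. 217.] n 214 zt 58 ctr [ 405.  -393.2] size [  6.4 161.1] ang 2.6 col [35. 42. 36.]
scene px [217. 275.] n 582 zt 51 ctr [ 680.1 -248.6] size [63.8 27.8] ang 40.4 col [64. 71. 67.]
```

View pics/w16.png

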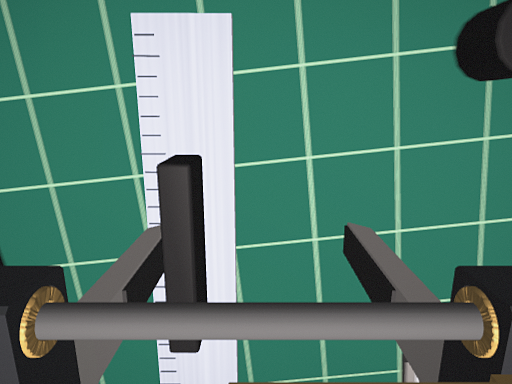

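```bash
python3 -m handwheel '[[[-14,0,0,0,0,0,0.6],[-26,0,0,0,0,0,0.3],[-36,0,0,0,0,0,0],[-39,0,0,0,0,0,-0.2],[-39,0,0,0,0,0,-0.4]]]' 30; python3 -m handwheel '[[[0,0,0,0,0,0,-1],[0,0,0,0,0,0,-1],[0,0,0,0,0,0,-1],[0,0,0,0,0,0,-1],[0,0,0,0,0,0,-1]]]' 45; python3 - <<'E'
from h import *
s,im,d=shot('wrist','w17.png'); print(s['eef_pos'],s['wrist_force'])
K,T=cam('wrist',s)
E
```

```text
clock: 27.17
eef_pos: [465.3, -191.1, 26.0]
eef_rot: [-1.567, -0.003, 1.462]
wrist_force: [-0.0, 0.3, 0.5]
finger_gap: 63.8
clock: 27.58
eef_pos: [465.3, -190.9, 26.0]
eef_rot: [-1.567, -0.003, 1.463]
wrist_force: [-0.7, 0.7, -0.1]
finger_gap: 30.7
[ 465.33933135 -190.92081354   25.96633539] [-0.6780752   0.74190875 -0.11522084]
```

View pics/w17.png

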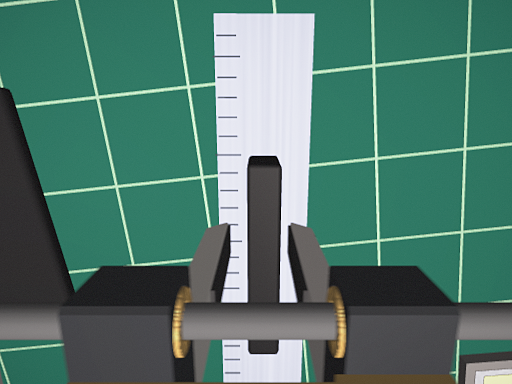

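```bash
python3 - <<'E'
from h import *
s=read_state();K,T=cam('wrist',s)
a=ray(K,T,265,167,45);b=ray(K,T,264,353,45);c=ray(K,T,264,13,11)
print(a.round(1),b.round(1),np.linalg.norm(a-b),'mid',((a+b)/2).round(1),'end',c.round(1))
E
python3 -m handwheel '[[[0,0,0,0,0,0,-1],[0,0,0,0,0,0,-1],[0,0,0,0,0,0,-1]]]' 45
```

```text
[ 421.1 -182.7   45. ] [ 518.5 -193.3   45. ] 97.96206384029519 mid [ 469.8 -188.    45. ] end [ 349.6 -175.    11. ]
clock: 27.88
eef_pos: [465.4, -190.8, 26.0]
eef_rot: [-1.567, -0.003, 1.463]
wrist_force: [-0.3, 2.6, 1.1]
finger_gap: 15.9
```

```bash
python3 -m handwheel '[[[0,-30,0,0,0,0,-1],[20,-65,0,0,0,0,-1],[50,-90,0,0,5,0,-1],[85,-95,-5,0,12,0,-1],[120,-95,-10,0,19,0,-1]]]'; python3 go.py 538 55 120 -1.2
```

```text
clock: 28.3
eef_pos: [488.7, -75.2, 123.4]
eef_rot: [-1.569, -0.003, 1.139]
wrist_force: [0.7, 0.0, -2.7]
finger_gap: 15.7
t 28.30 [488.7 -75.2 123.4] [-89.9  -0.1  65.3] gap 15.7 j6 -1.37
 shift [138.9   3.7   9.7] turn [-0.2 66.5  0.1]
```

```bash
python3 -m handwheel '[[[30,0,0,0,7,0,-1],[60,0,0,0,14,0,-1],[90,0,4,0,21,0,-1],[120,0,8,0,28,0,-1],[135,0,9,0,35,0,-1]]]'; python3 go.py 538 55 120 -1.2
```

```text
clock: 28.72
eef_pos: [537.2, 53.9, 123.4]
eef_rot: [-1.568, -0.001, 0.524]
wrist_force: [-0.8, -1.3, -2.7]
finger_gap: 15.7
t 28.72 [537.2  53.9 123.4] [-89.8  -0.   30. ] gap 15.7 j6 -0.49
 shift [1.2 3.4 0.5] turn [-0.2 31.2 -0. ]
```

```bash
python3 -m handwheel '[[[0,0,0,0,7,0,-1],[0,0,0,0,14,0,-1],[0,0,0,0,21,0,-1],[0,0,0,0,28,0,-1],[0,0,0,0,31,0,-1]]]'; python3 -m handwheel '[[[0,10,0,0,0,0,-1],[0,30,0,0,0,0,-1],[0,50,0,0,0,0,-1],[0,60,0,0,0,0,-1]]]'; python3 go.py 538 55 27 -1.2
python3 - <<'E'
from h import *
s,im,d=shot('wrist','w18.png'); print(s['eef_pos'])
s,im,d=shot('scene','s18.png')
E
```

```text
clock: 29.13
eef_pos: [537.0, 54.0, 122.9]
eef_rot: [-1.568, 0.002, -0.024]
wrist_force: [0.8, 0.5, -2.4]
finger_gap: 15.7
clock: 29.47
eef_pos: [535.5, 54.1, 59.9]
eef_rot: [-1.568, 0.005, -0.023]
wrist_force: [-0.9, 0.2, -2.1]
finger_gap: 16.0
t 29.47 [535.5  54.1  59.9] [-89.8   0.3  -1.3] gap 16.0 j6 0.05
 shift [ 2.7 32.9  0.9] turn [-0.2 -0.1 -0.3]
[535.46588728  54.10125303  59.88282934]
```

View pics/w18.png

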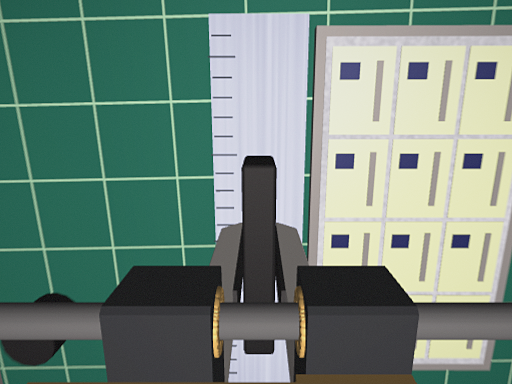

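```bash
python3 - <<'E'
from h import *
s=read_state();K,T=cam('wrist',s)
for p in [(309,13),(306,220)]: print('se',ray(K,T,*p,45).round(1))
for p in [(209,13),(215,225)]: print('seL',ray(K,T,*p,45).round(1))
for p in [(317,27),(308,265)]: print('bd',ray(K,T,*p,11).round(1))
E
python3 -m handwheel '[[[3,15,1,0,0,0,-1],[3,25,1,0,0,0,-1],[3,29,1,0,0,0,-1],[3,32,1,0,0,0,-1]]]'; python3 go.py 538 55 26 -1.2
```

```text
se [562.9 170.6  45. ]
se [562.5  62.   45. ]
seL [512.9 171.9  45. ]
seL [509.9  60.1  45. ]
bd [572.3 171.2  11. ]
bd [568.7  17.4  11. ]
clock: 29.9
eef_pos: [538.4, 55.1, 28.6]
eef_rot: [-1.568, 0.006, -0.023]
wrist_force: [-0.4, -0.0, -1.7]
finger_gap: 15.4
t 29.90 [538.4  55.1  28.6] [-89.8   0.4  -1.3] gap 15.4 j6 0.05
 shift [-0.3  2.6 -0.1] turn [-0.2 -0.1 -0.4]
```

```bash
python3 -m handwheel '[[[0,1.5,0,0,0,0,-1],[0,3,0,0,0,0,-1],[0,3,0,0,0,0,-1]]]'; python3 -m handwheel '[[[1,0,0,0,0,0,-1],[2,0,0,0,0,0,-1],[3,0,0,0,0,0,-1],[4,0,0,0,0,0,-1]]]'; python3 -m handwheel '[[[0.5,0,0,0,0,0,-1],[1,0,0,0,0,0,-1],[1.5,0,0,0,0,0,-1]]]'
```

```text
clock: 30.15
eef_pos: [538.7, 55.1, 26.3]
eef_rot: [-1.568, 0.005, -0.023]
wrist_force: [0.1, 0.0, -2.1]
finger_gap: 15.8
clock: 30.48
eef_pos: [542.9, 55.0, 26.3]
eef_rot: [-1.568, 0.005, -0.023]
wrist_force: [0.5, 0.2, -2.3]
finger_gap: 15.4
clock: 30.73
eef_pos: [544.4, 55.0, 26.3]
eef_rot: [-1.568, 0.005, -0.023]
wrist_force: [-0.2, -0.4, -1.7]
finger_gap: 15.8
```

```bash
python3 -m handwheel '[[[0,1,0,0,0,0,-1],[0,1,0,0,0,0,-1],[1,1,0,0,0,0,-1],[1,1,0,0,0,0,-1]]]'; python3 -m handwheel '[[[1,0,0,0,0,0,-1],[1,0,0,0,0,0,-1],[2,0,0,0,0,0,-1],[2,0,0,0,0,0,-1]]]'; python3 - <<'E'
from h import *
s,im,d=shot('wrist','w19.png'); print(s['eef_pos'],s['wrist_force'])
E
```

```text
clock: 31.07
eef_pos: [544.6, 54.9, 26.1]
eef_rot: [-1.568, 0.007, -0.023]
wrist_force: [-12.5, -1.2, 15.3]
finger_gap: 15.7
clock: 31.4
eef_pos: [544.7, 54.9, 26.3]
eef_rot: [-1.568, 0.012, -0.023]
wrist_force: [-17.1, 0.1, 13.9]
finger_gap: 15.9
[544.72996761  54.93216951  26.28319048] [-17.14336997   0.07735176  13.88743188]
```

View pics/w19.png

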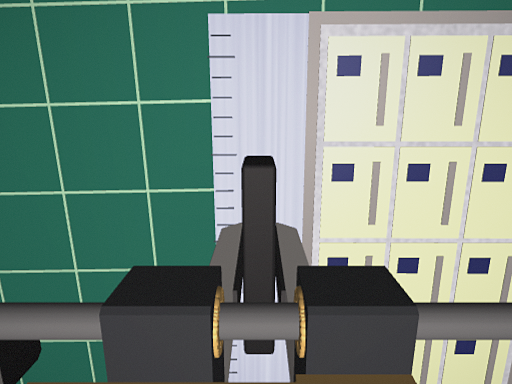

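```bash
python3 -m handwheel '[[[0,-1,0,0,0,0,-0.3],[0,-1,0,0,0,0,-0.3],[0,-1,0,0,0,0,-0.3],[0,-1,0,0,0,0,-0.3]]]'; python3 -m handwheel '[[[0,-15,0,0,0,0,-0.3],[0,-50,0,0,0,0,-0.3],[0,-90,0,0,0,0,-0.3],[0,-130,0,0,0,0,0.8],[0,-160,0,0,0,0,0.8]]]'; python3 go.py 590 -20 220 -1.2
```

```text
clock: 31.78
eef_pos: [545.1, 54.9, 27.4]
eef_rot: [-1.568, 0.011, -0.022]
wrist_force: [0.8, 0.4, 1.8]
finger_gap: 32.6
clock: 32.2
eef_pos: [547.4, 54.5, 190.9]
eef_rot: [-1.568, 0.008, -0.022]
wrist_force: [0.6, -0.8, 1.0]
finger_gap: 42.9
t 32.20 [547.4  54.5 190.9] [-89.8   0.5  -1.3] gap 42.9 j6 0.05
 shift [ 44.  -29.7 -73.5] turn [-0.2 -0.1 -0.5]
```

```bash
python3 -m handwheel '[[[10,-25,-38,0,0,0,1],[10,-25,-65,0,0,0,1],[10,-25,-65,0,0,0,1],[10,-25,-65,0,0,0,1]]]';python3 -m handwheel '[[[0,0,0,0,0,0,1],[0,0,0,0,0,0,1]]]'; cat > edge.py <<'E'
from h import *
import sys
s,im,d=shot('wrist',sys.argv[1]); print(s['eef_pos'],s['eef_rot'])
K,T=cam('wrist',s)
cv2.imwrite('pics/c_'+sys.argv[1],cv2.resize(im[0:240,150:400,::-1],None,fx=3,fy=2.5))
E
python3 edge.py w20.png
```

```text
clock: 32.53
eef_pos: [556.3, -11.9, 215.8]
eef_rot: [-1.568, 0.008, -0.025]
wrist_force: [0.4, 0.2, 0.3]
finger_gap: 69.9
clock: 32.7
eef_pos: [556.1, -11.2, 215.3]
eef_rot: [-1.568, 0.009, -0.024]
wrist_force: [-0.4, 0.1, -0.0]
finger_gap: 82.6
[556.11833154 -11.23189165 215.25473212] [-1.56793395  0.00857079 -0.02425061]
```

View pics/c_w20.png

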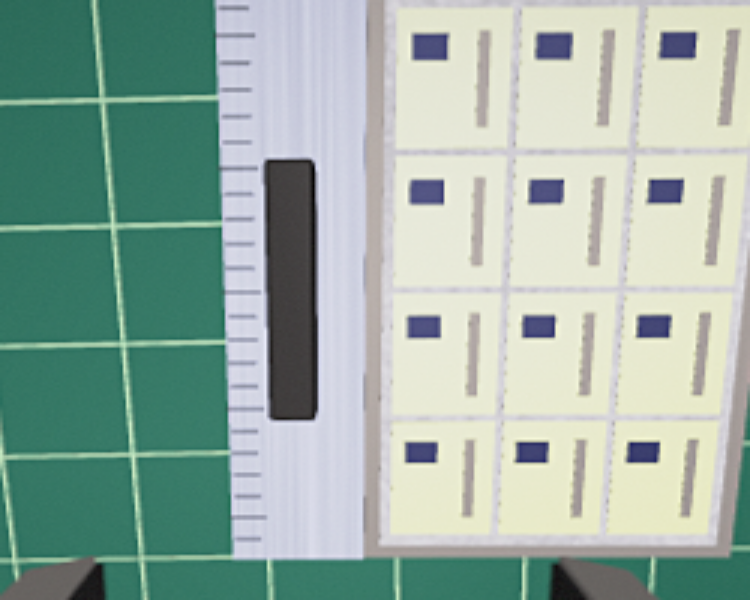

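```bash
python3 go.py 668 -236 150 8.5; python3 -m handwheel '[[[114,40,-225,0,-10,0,0.9],[114,60,-225,0,-10,0,0.9],[114,60,-225,0,-10,0,0.9],[114,60,-225,0,-10,0,0.9],[114,60,-225,0,-10,0,0.9]]]'; python3 go.py 668 -236 150 8.5
```

```text
t 32.75 [556.1 -11.1 215.3] [-89.8   0.5  -1.4] gap 86.8 j6 -0.06
 shift [ 117.8   63.6 -222.3] turn [-0.2 -9.9 -0.5]
clock: 33.17
eef_pos: [643.7, -194.8, 165.7]
eef_rot: [-1.566, 0.008, 0.152]
wrist_force: [0.9, 0.9, 0.1]
finger_gap: 89.6
t 33.17 [ 643.7 -194.8  165.7] [-89.7   0.5   8.7] gap 89.6 j6 -0.50
 shift [ 17.9  15.4 -44.5] turn [-0.3  0.2 -0.5]
```

```bash
python3 -m handwheel '[[[18,15,-44,0,0,0,0.9],[18,15,-44,0,0,0,0.9],[18,15,-44,0,0,0,0.9],[18,15,-44,0,0,0,0.9]]]'; python3 - <<'E'
from h import *
s,im,d=shot('wrist','w21.png'); print(s['eef_pos']);blobs('wrist',s,im,d,lo=12,hi=80)
E
python3 go.py 668 -236 42 8.5
```

```text
clock: 33.5
eef_pos: [667.9, -234.4, 149.8]
eef_rot: [-1.565, 0.009, 0.152]
wrist_force: [0.4, 0.7, 0.3]
finger_gap: 89.3
[ 667.91393231 -234.42703495  149.7534087 ]
wrist px [261. 190.] n 7610 zt 65 ctr [ 668.3 -235.1] size [59.8 35.3] ang 9.1 col [91. 93. 89.]
wrist px [ 37. 248.] n 2650 zt 15 ctr [ 463.8 -338.4] size [74.8 61.7] ang 1.9 col [57. 55. 56.]
wrist px [243. 294.] n 493 zt 18 ctr [ 670.3 -345.9] size [12.9 46.2] ang 75.1 col [51. 49. 50.]
t 33.55 [ 668.  -233.9  150.8] [-89.7   0.5   8.8] gap 89.2 j6 -0.54
 shift [  0.5 108.8  -2.6] turn [-0.3  0.3 -0.5]
```

View pics/w21.png

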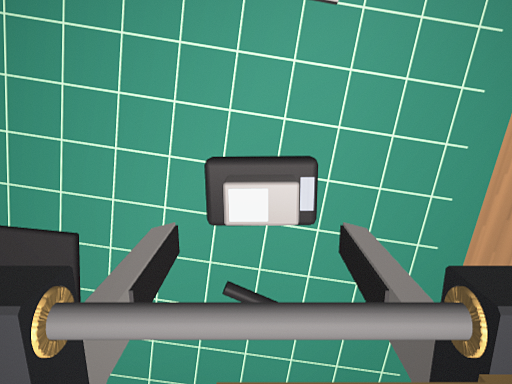

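```bash
python3 -m handwheel '[[[0,38,-1,0,0,0,0.9],[0,75,-1,0,0,0,0.9],[0,100,-1,0,0,0,0.9],[0,108,-1,0,0,0,0.9],[0,108,-1,0,0,0,-0.1]]]' 35; python3 -m handwheel '[[[0,0,0,0,0,0,-0.1],[0,0,0,0,0,0,-0.1],[0,0,0,0,0,0,-0.1],[0,0,0,0,0,0,-0.1],[0,0,0,0,0,0,-0.1]]]'; python3 go.py 639 49 110 0
```

```text
clock: 33.97
eef_pos: [666.7, -232.8, 42.1]
eef_rot: [-1.565, 0.01, 0.155]
wrist_force: [0.7, -0.1, -0.0]
finger_gap: 85.3
clock: 34.38
eef_pos: [667.5, -232.9, 44.0]
eef_rot: [-1.566, 0.007, 0.155]
wrist_force: [-1.7, 1.1, 6.7]
finger_gap: 59.8
t 34.38 [ 667.5 -232.9   44. ] [-89.7   0.4   8.9] gap 59.8 j6 -0.54
 shift [ 14.8 -64.8 283.3] turn [-0.2  8.9 -0.4]
```

```bash
python3 -m handwheel '[[[0,-15,0,0,0,0,-0.1],[0,-40,0,0,0,0,-0.1],[0,-60,20,0,0,0,-0.1],[0,-60,50,0,0,0,-0.1],[2,-60,80,0,0,0,-0.1]]]'; python3 go.py 639 51.5 95 -1.2
```

```text
clock: 34.8
eef_pos: [657.7, -153.7, 106.1]
eef_rot: [-1.567, 0.005, 0.153]
wrist_force: [0.3, 0.2, -2.8]
finger_gap: 59.6
t 34.80 [ 657.7 -153.7  106.1] [-89.8   0.3   8.8] gap 59.6 j6 -0.44
 shift [ 12.9  11.8 205.6] turn [-0.2 10.  -0.3]
```

```bash
python3 -m handwheel '[[[13,6,206,0,10,0,-0.1],[13,6,206,0,10,0,-0.1],[13,6,206,0,10,0,-0.1],[13,6,206,0,10,0,-0.1],[13,6,206,0,10,0,-0.1]]]'; python3 go.py 639 51.5 60 -1.2; python3 edge.py w22.png
```

```text
clock: 35.22
eef_pos: [638.5, 53.9, 101.3]
eef_rot: [-1.568, 0.005, -0.021]
wrist_force: [-0.4, 0.5, -1.6]
finger_gap: 59.8
t 35.22 [638.5  53.9 101.3] [-89.8   0.3  -1.2] gap 59.8 j6 0.05
 shift [ 0.7 41.3 -2.5] turn [-0.2 -0.  -0.3]
[638.53529155  53.88504937 101.26640922] [-1.56803564  0.00516253 -0.02149103]
```

View pics/w22.png

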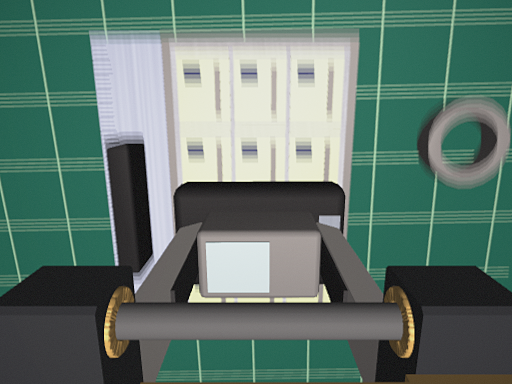

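```bash
python3 -m handwheel '[[[0,20,-2,0,0,0,-0.1],[0,36,-2,0,0,0,-0.1],[0,41,-2,0,0,0,-0.1],[0,44,-2,0,0,0,-0.1],[0,44,-2,0,0,0,-0.1]]]'; python3 go.py 639 51.5 52 -1.2
```

```text
clock: 35.68
eef_pos: [637.6, 58.4, 57.2]
eef_rot: [-1.566, 0.006, -0.018]
wrist_force: [-0.8, -0.1, -1.9]
finger_gap: 60.1
t 35.68 [637.6  58.4  57.2] [-89.7   0.3  -1. ] gap 60.1 j6 0.05
 shift [ 1.6  5.2 -6.9] turn [-0.2  0.2 -0.3]
```

```bash
python3 -m handwheel '[[[1,0,-7,0,0,0,-0.1],[1,2,-7,0,0,0,-0.1],[1,3.5,-7,0,0,0,-0.1],[1,4,-7,0,0,0,-0.1]]]'; python3 go.py 639 51.5 52 -1.2
```

```text
clock: 36.02
eef_pos: [638.5, 51.1, 53.3]
eef_rot: [-1.566, 0.006, -0.018]
wrist_force: [0.6, 0.1, -1.9]
finger_gap: 60.2
t 36.02 [638.5  51.1  53.3] [-89.7   0.3  -1. ] gap 60.2 j6 0.04
 shift [0.5 1.3 0.4] turn [-0.3  0.2 -0.3]
```

```bash
python3 -m handwheel '[[[0,0.7,0,0,0,0,-0.1],[0,1.3,0,0,0,0,-0.1],[0,1.3,0,0,0,0,-0.1]]]';  python3 -m handwheel '[[[0,0.5,0,0,0,0,-0.1],[0,0.5,0,0,0,0,0.8],[0,0.5,0,0,0,0,0.8],[0,0.5,0,0,0,0,0.8],[0,0.5,0,0,0,0,0.8]]]'; python3 -m handwheel '[[[0,0,0,0,0,0,0.8],[0,-15,0,0,0,0,0.8],[0,-40,0,0,0,0,0.8],[0,-80,0,0,0,0,0.8],[0,-120,0,0,0,0,0.8]]]'
```

```text
clock: 36.27
eef_pos: [638.5, 51.1, 52.0]
eef_rot: [-1.566, 0.006, -0.018]
wrist_force: [-0.4, 0.6, -2.9]
finger_gap: 59.7
clock: 36.68
eef_pos: [638.6, 51.2, 51.6]
eef_rot: [-1.566, 0.005, -0.018]
wrist_force: [0.4, 0.1, -0.2]
finger_gap: 82.3
clock: 37.1
eef_pos: [638.6, 50.6, 172.2]
eef_rot: [-1.566, 0.008, -0.018]
wrist_force: [0.3, -0.1, -0.1]
finger_gap: 85.0
```

Released. I'll back the arm off and check everything.

```bash
python3 -m handwheel '[[[-20,-40,-20,0,0,0,1],[-40,-80,-40,0,0,0,1],[-60,-100,-60,0,0,0,1],[-60,-100,-60,0,0,0,1],[-60,-100,-60,0,0,0,1]]]'; python3 -m handwheel '[[[0,0,0,0,0,0,1],[0,0,0,0,0,0,1],[0,0,0,0,0,0,1]]]'; python3 - <<'E'
from h import *
for n in ['wrist','scene','side']:
    s,im,d=shot(n,'f_%s.png'%n); 
    if n!='side': blobs(n,s,im,d,lo=13 if n=='wrist' else 20,hi=80)
    cv2.imwrite('pics/fb_%s.png'%n,cv2.resize(im[...,::-1],(768,576)))
    if n=='wrist': print(s['eef_pos'],s['eef_rot'])
E
python3 scr.py
```

```text
clock: 37.52
eef_pos: [578.1, -9.8, 275.0]
eef_rot: [-1.567, 0.003, -0.02]
wrist_force: [0.7, 0.3, -0.4]
finger_gap: 94.2
clock: 37.77
eef_pos: [578.3, -9.2, 273.4]
eef_rot: [-1.567, 0.005, -0.019]
wrist_force: [-0.5, 0.0, -0.1]
finger_gap: 93.9
wrist px [308.  39.] n 866 zt 15 ctr [631.9 136.8] size [53.2 58.1] ang 89.5 col [229. 231. 213.]
wrist px [348.  42.] n 835 zt 15 ctr [683.1 134.4] size [40.8 55.3] ang 3.3 col [228. 230. 210.]
wrist px [276.  47.] n 702 zt 15 ctr [598.2 132.7] size [43.8 58.9] ang 2.3 col [230. 231. 215.]
wrist px [266.  48.] n 70 zt 15 ctr [588.3 131.5] size [ 9.9 17.6] ang 89.4 col [230. 231. 215.]
wrist px [439.  77.] n 1517 zt 25 ctr [790.2  93.3] size [57.8 59.5] ang 89.1 col [158. 149. 147.]
wrist px [333.  67.] n 62 zt 14 ctr [668.6 109.1] size [13.3 18.8] ang 16.9 col [230. 231. 214.]
wrist px [310. 115.] n 6529 zt 73 ctr [637.9  48.7] size [35.7 60. ] ang 88.9 col [175. 168. 164.]
wrist px [229. 116.] n 1444 zt 47 ctr [543.6  52.3] size [99.4 16.1] ang 89.1 col [65. 63. 63.]
wrist px [505. 115.] n 557 zt 36 ctr [869.6  46.8] size [ 6.4 36. ] ang 9.
[... 1712 characters left out ...]
size [98.9 19.8] ang 89.7 col [58. 65. 59.]
scene px [399. 213.] n 507 zt 72 ctr [749.6 259.9] size [60.9 37.8] ang 40.3 col [158. 158. 152.]
scene px [308. 218.] n 873 zt 72 ctr [638.7  46.1] size [61.6 37.6] ang 1.8 col [95. 96. 86.]
scene px [114. 216.] n 402 zt 76 ctr [ 416.6 -393.7] size [ 10.6 167. ] ang 0.7 col [35. 35. 30.]
scene px [357. 254.] n 219 zt 25 ctr [791.3  90.5] size [56.5 58.6] ang 50.7 col [138. 140. 131.]
scene px [397. 268.] n 142 zt 75 ctr [889.2 128. ] size [11.8 30.7] ang 42.4 col [159. 168. 157.]
scene px [363. 286.] n 118 zt 78 ctr [884.4  26.9] size [ 7.5 30.7] ang 63.2 col [116.  119.5 107.5]
side 4399 c [ 415.8 -400.    95.9] n [-0.863 -0.042  0.504] tilt 59.7
```

View pics/fb_wrist.png

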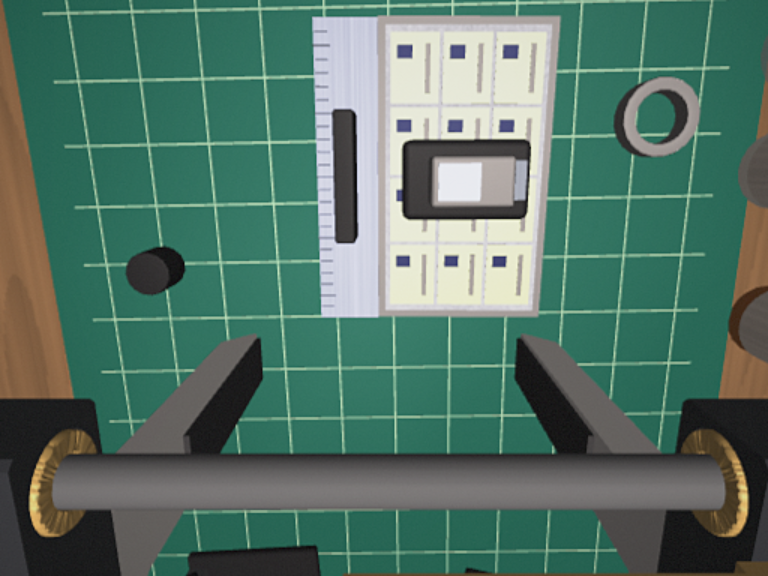

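View pics/fb_scene.png

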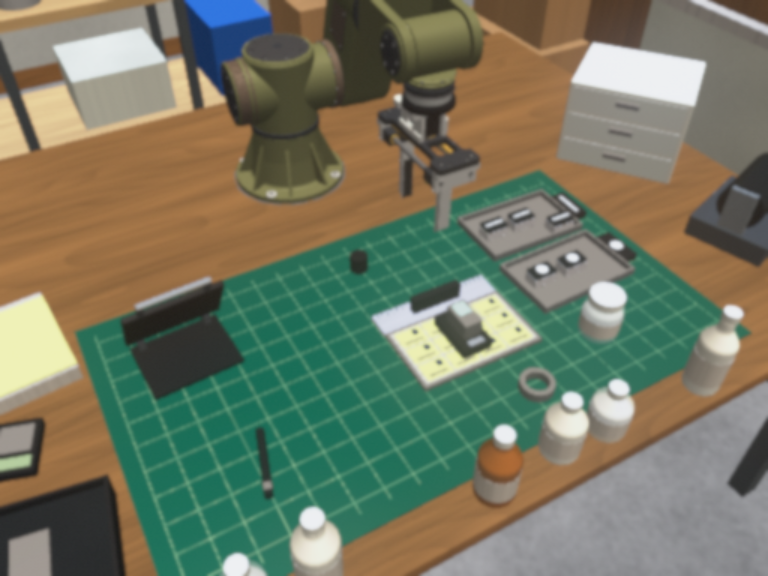

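View pics/fb_side.png

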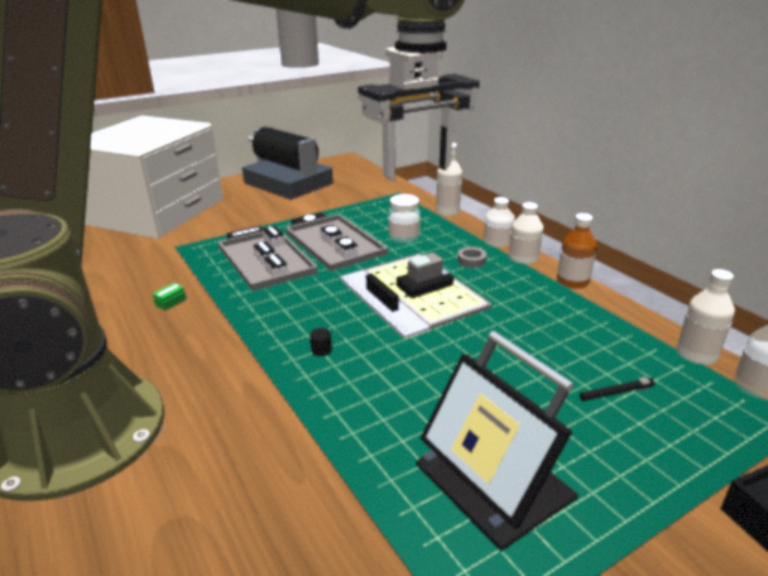

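```bash
python3 -m handwheel '[[[-90,-20,208,0,0,0,1],[-90,-20,208,0,0,0,1],[-90,-20,208,0,0,0,1],[-90,-20,208,0,0,0,1],[-90,-20,208,0,0,0,1]]]'; python3 -m handwheel '[[[0,0,100,0,0,0,1],[0,0,100,0,0,0,1],[0,0,100,0,0,0,1],[0,0,100,0,0,0,1],[0,0,100,0,0,0,1]]]'; python3 - <<'E'
from h import *
s,im,d=shot('wrist','w30.png');blobs('wrist',s,im,d,lo=27,hi=60);K,T=cam('wrist',s);P=pts(K,T,d)
m=(P[...,2]>12)&(P[...,2]<24)&(abs(P[...,1]-400)<12)&(P[...,0]>350)&(P[...,0]<510);x=np.sort(P[m][:,0]);g=np.split(x,np.where(np.diff(x)>3)[0]+1);print([(a[0].round(1),a[-1].round(1)) for a in g])
E
```

```text
clock: 38.38
eef_pos: [498.6, 184.0, 293.6]
eef_rot: [-1.567, 0.005, -0.019]
wrist_force: [0.6, 0.0, -0.2]
finger_gap: 93.8
clock: 38.8
eef_pos: [500.2, 284.7, 293.3]
eef_rot: [-1.567, 0.006, -0.017]
wrist_force: [0.2, -0.6, -0.1]
finger_gap: 94.1
wrist px [237.  67.] n 1128 zt 37 ctr [474.2 403.8] size [47.5 29.6] ang 88.7 col [44. 45. 47.]
wrist px [330. 121.] n 1040 zt 37 ctr [587.1 338.9] size [30.4 48. ] ang 0.4 col [46. 48. 49.]
wrist px [201. 123.] n 1031 zt 37 ctr [426.9 338.7] size [47.4 30.5] ang 89.2 col [45. 46. 48.]
wrist px [432. 166.] n 741 zt 57 ctr [717.9 281.6] size [66.5 25.2] ang 69.0 col [101.  95.  89.]
wrist px [201. 177.] n 939 zt 36 ctr [424. 271.] size [48.4 30.7] ang 89.4 col [45. 46. 48.]
wrist px [ 42. 174.] n 625 zt 31 ctr [213.6 277.4] size [40.9 30.1] ang 21.9 col [ 90. 203. 108.]
wrist px [326. 178.] n 943 zt 36 ctr [584.4 266.6] size [47.6 30.2] ang 89.6 col [46. 47. 50.]
wrist px [294. 297.] n 112 zt 46 ctr [544.2 101.2] size [15.1  3.8] ang 0.8 col [23.5 24.  24. ]
wrist px [293. 350.] n 262 zt 47 ctr [542.7  21.3] size [35.9 15.7] ang 87.8 col [46. 44. 45.]
wrist px [333. 342.] n 113 zt 54 ctr [607.8  39.8] size [9.7 0.7] ang 87.9 col [45. 43. 45.]
wrist px [183. 370.] n 507 zt 40 ctr [380.8 -19.4] size [34.7 34.1] ang 86.3 col [45. 42. 43.]
[(np.float64(360.0), np.float64(365.8)), (np.float64(495.5), np.float64(499.6))]
```

View pics/w30.png

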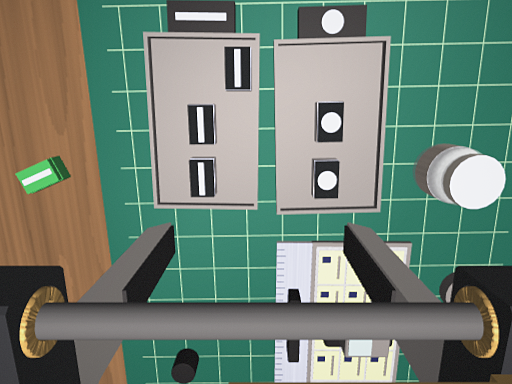

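The close view confirms it. The three bar blocks, at px (237,67), (201,123) and (201,177), lie flat in the bar tray. The two round ones, at (330,121) and (326,178), lie flat in the round tray. The last bar block was knocked sideways but stayed on the tray floor. Handing in.

```bash
python3 -c "
from cell import order,read_state
s=read_state();print(s['clock'],s['wrist_force'])
print(order.sign_off())"
```

```text
38.85 [-0.30224803 -0.4643329  -0.74981759]
the job is handed in; nothing more can be done
None
```

The job is done and handed in at 38.9 s; no verdict was reported, so these are my own last checks.

- **Blocks:** five were on the bench. The three bar-tagged ones are in the bar tray and the two round-tagged ones in the round tray. All lie flat in one layer, with tops at about 37 mm. One bar block was knocked about 45 mm sideways after I placed it, but it is still flat on the tray floor, about 5 mm from the wall. I left the green look-alike alone.
- **Screen:** raised from 17° to a measured 59.7° and steady after release.
- **Straightedge:** I dragged it about 50 mm clear of the raised screen before gripping it. I then laid it against the board's near edge and pushed it to contact at 17 N. The pictures show no gap along the edge, and the ends line up with the board's to about 1–2 mm.
- **Scanner:** stood upright on the board last of all. Its grip centre measured (638, 49) mm by the wrist camera and (639, 46) mm by the scene camera. My estimate of the board centre was (639, 49) mm.
- **Bystanders:** the loupe and tape measure where they started. I only checked the jar and marker by eye; they look unmoved.

The first block was set down with about 27 N on the wrist, under the limits. No grip slackening was seen.

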